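# Set up two coils on the coil test stand

## Robot

A 6-joint arm with a two-finger parallel gripper is mounted at the origin on the work surface. World frame = base frame: x ahead of the robot, y to its left, z up, the work surface at z = 0. Lengths are in mm, angles in rad, forces in N, time in s.
With the tool pointing down it reaches from about 375 to 975 mm from the base axis. Payload 3.8 kg.
Tool frame: the origin (TCP) lies at the very end of the fingers, on their centre line; the grasp point (between the pads) lies 19 mm behind it; y points along the fingers, z is the direction in which the jaws open and shut, and the axes are right-handed (so a half turn about y gives the same grasp; the last joint's range is limited). The gripper opens to 88 mm and grips with 3 to 60 N. Pads are 18 mm wide; open, the fingers measure 123 mm over their backs; the gripper's body (75 mm by 187 mm) begins 45 mm behind the grasp point.
Start: joints at [-1.24, 0.264, 1.604, -0, 1.274, -0.037], TCP at [242.7, -629.853, 238.706] pointing down, gripper open.
Joint ranges: [-2.63, 2.63], [-0.94, 2.18], [0.31, 2.57], [-1.31, 4.45], [0, 2.66], [-2.55, 2.55]. Speed limits (rad/s): [2.57, 2.57, 3.14, 3.14, 3.14, 3.14].

## Interface

Orientations are given as a unit quaternion [w, x, y, z].
In Python, from cell import manip gives the robot as it stands.
- The arm moves only by the tool jog_arm, never from a script. Its argument "steps" is a list of rows, each a list of 7 numbers: the closure, from -1 (fully open) to 1 (shut), then the shift along the tool's x, y, z in cm, then the turn, a rotation vector about the tool's x, y, z in rad. A call has 1 to 20 rows; each row is the pose to reach, as a shift and turn from the pose measured when the call began, along the tool's axes at that moment; what a row does not reach only later rows make up. A row lasts 1/10 s, in which the tool goes at most 50 mm and 8.59 degrees, less where a joint would pass 70% of its speed; a pose out of reach is approached as far as the arm can. A call with a gripper value outside its range is refused whole. The fingers move at their own pace and stop on an object; "force" is the grip in N (left out, the last holds). Time passes only in rows, so rows that repeat a pose let the fingers close. It gives the time, the measured TCP pose, the force and the opening at its end, in the units of the state.
- manip.observe(): the state, without advancing time (a new reading comes with each control period).
- manip.capture(name): name is "scene" or "top" or "wrist"; returns a dict with "frame" (400x640x3 uint8, red, green, blue), "K" (3x3 intrinsics, pixels), "D" ([k1, k2, p1, p2, k3] as OpenCV has them; the pictures are not rectified), "R" (3x3) and "t" (3): a world point X has camera coordinates R X + t. Camera axes: x right, y down, z forward; pixel columns grow to the right and rows downward; lengths in mm; the calibration is good to about 2 mm. A picture is of the moment at which its call begins. There is no depth.
- manip.sign_off(): hands the job in, once; it reports no verdict.
The state is a dict: "clock": time; "joint_pos": joint angles; "qvel": joint speeds; "joint_efforts": joint torques, N m; "position": TCP position; "tool_rot": TCP orientation; "ft_force": force on the tool from outside, world axes, zero at the start; "torque": the same for the moment, N m; "gripper_width": opening from 0.0 (shut) to 1.0 (fully open).
Only numpy, scipy, OpenCV 4.12 (cv2) and the standard library are available. Lean on these libraries where they do the work, as an engineer would, in place of code of your own. Each camera call takes 0.05 s, during which the arm holds its last target.

## Task

Get the coil test stand ready: set its left thumbwheel to 4 and its right thumbwheel to 2, and gently stand the coil on the circuit board in the square nest and the coil on the aluminium block in the oblong nest. Each must stand upright, centred in the gap between its four brass stops and square to them, the board's terminal block towards the thumbwheels and the block's long side along the long gap. Let go of everything, and leave all the other things on the table where they are.

Things in the scene. Friction and masses are not known exactly. Their poses are not given: they have to be found in the camera images.
- stand: Coil test stand, fixed: black slab 150 x 270 x 12 mm. Origin on the table, x away from the robot, y to its left (turned at most 0.25 rad); slab spans x -60..90, y -130..140 mm. From right (-y) to left it carries the square nest, the oblong nest and a bank of two thumbwheels; behind them a mast. Small posts, 28 mm above the table, stand at x 75 mm, y -100, 30 and 75 mm.
- mast_top (a point): Ball (18 mm) on top of a thin brass probe mast, 172 mm above the table, at stand x 75, y -42 mm; a fixed obstacle.
- wheel_bank (a point): Middle of the axle of the thumbwheel bank (stand x 0, y 88 mm, 40 mm above the table; axle along y). A fixed grey drum of radius 22 mm and length 100 mm lies on the axle, on a block 80 mm deep whose top is 20 mm above the table; the wheels stick out of the drum. Five white ticks along the drum mark settings 1 to 5, counted from the robot's side.
- nest_square (a point): Centre of the square nest, on the slab's top surface (12 mm above the table); axes as the stand's. One brass stop, 6 mm high, stands on each of its four sides; the gap between facing stops is 54 mm both along x and along y.
- nest_oblong (a point): Centre of the oblong nest, on the slab's top surface; axes as the stand's. Four brass stops, 6 mm high; the gap between facing stops is 64 mm along x and 44 mm along y.
- wheel_left (a joint): Left white thumbwheel (stand y 114 mm), radius 27 mm, 12 mm wide. Its tab, 12 x 8 mm, reaches to 53 mm from the axle; the tab turns the wheel and shows the setting. 0: tab upright; positive leans away from the robot. Settings 1 to 5: -0.70, -0.35, 0, +0.35, +0.70 rad. Turns -0.8 to 0.8, stays where left (friction 0.04 N m, no clicks). Starts from -0.75 to -0.05.
- wheel_left_tab (a point): Point in the tab of the left wheel, 44 mm from the axle; moves with the wheel.
- wheel_right (a joint): Right white thumbwheel, same as the left one (centre at stand x 0, y 62 mm, 52 mm from the left one). 2 is -0.35 rad. It may start anywhere from 0.05 to 0.75.
- wheel_right_tab (a point): Point in the tab of the right wheel, 44 mm from the axle; moves with the wheel.
- board_coil: Small coil on a circuit board, loose, about 70 g: green board 40 x 40 x 4 mm, on its middle an upright copper-wound tube, diameter 22 mm, top 61 mm above the underside (last 5 mm a white cap). A black terminal block 22 x 8 mm, 13 mm high above the underside, sits along the board's +y edge. Origin at the centre of the underside, z up. It starts upright left or right of the stand, at any yaw.
- board_terminal (a point): Top of the board's terminal block, 15 mm from the board's centre along its +y, 13 mm above its underside.
- block_coil: Small coil on an aluminium block, loose, about 160 g: block 50 mm (x) x 30 mm (y) x 34 mm high, on its middle an upright copper-wound tube, diameter 20 mm, top 88 mm above the underside. Origin at the centre of the underside, z up. Either way round will do. It starts upright on the other side of the stand, at any yaw.
- tall_coil: Bystander, loose: taller coil on a grey disc, foot diameter 40 mm, tube diameter 23 mm, 125 mm high; stands close to the board. Origin at the centre of the underside.
- capacitor: Bystander, loose: upright can, diameter 31 mm, 66 mm high; stands close to the board on the side opposite the tall coil. Origin at the centre of the underside.
- lamp: Bystander, loose: short white lamp tube, diameter 25 mm, upright on a black foot 36 x 36 mm, 110 mm high in all; stands close to the block. Origin at the centre of the underside.
- spool: Bystander, loose: wire spool standing on end, diameter 40 mm, 48 mm high; stands close to the block on the side opposite the lamp. Origin at the centre of the underside.
- heatsink: Bystander, loose: small finned aluminium heatsink 30 x 30 x 16 mm lying close to the board. Origin at the centre of the underside.
- relay: Bystander, loose: small grey box 18 x 28 x 16 mm lying close to an end of the block. Origin at the centre of the underside.
- battery_box: Bystander, loose: flat black box 60 x 90 x 22 mm lying between the robot and the stand. Origin at the centre of the underside.
- charger: Bystander, loose: flat grey box 40 x 75 x 14 mm lying beyond the stand's left end. Origin at the centre of the underside.
Mind the look-alikes: they are no part of the job. What is shaped like the block_coil but turquoise is not meant.

How it is judged:
By the outcome, as a careful person would: the job done as asked, in the order asked, and still so for the second after the job is handed in, with the robot touching nothing.
It also fails if it takes over 70 s, if anything falls off the work surface, if the arm or the gripper's body presses on something with over 40 N, if the wrist force passes 120 N, or if a joint passes its speed limit or range.

## Working session

There is one attempt and no reset: what is moved stays moved. The work goes in short steps, Python scripts to look and compute and a tool call to move; the robot and the scene stay as the last step left them, time stands still between calls to the robot, and variables do not carry over. Pictures are saved under pics/ and viewed, and the job is handed in when it is done.

Besides the shell and the picture viewer there is one more tool, called after "Request:" by a JSON object that holds its "name" and its "arguments", one argument or row to a line. jog_arm: Moves the arm, as the interface text tells. Its arguments: {"type":"object","properties":{"steps":{"type":"array"},"force":{"type":"number"}},"required":["steps"]}

```bash
ls; mkdir -p pics; cat > h.py <<'E'
import numpy as np, cv2
from cell import manip
def cap(n,fn=None):
    c=manip.capture(n); c={k:np.array(v) for k,v in c.items()}
    np.savez('last_%s.npz'%n,**c)
    if fn: cv2.imwrite('pics/'+fn,c['frame'][:,:,::-1])
    return c
def load(n):
    return dict(np.load('last_%s.npz'%n))
def ray(c,px):
    p=cv2.undistortPoints(np.array([[px]],float),c['K'],c['D'])[0,0]
    d=c['R'].T@np.array([p[0],p[1],1]); o=-c['R'].T@c['t']
    return o,d/np.linalg.norm(d)
def onz(c,px,z):
    o,d=ray(c,px); return o+d*(z-o[2])/d[2]
def proj(c,X):
    r,_=cv2.Rodrigues(c['R']); return cv2.projectPoints(np.array(X,float).reshape(-1,1,3),r,c['t'],c['K'],c['D'])[0][:,0]
def st():
    s=manip.observe(); print({k:np.round(v,3).tolist() for k,v in s.items()}); return s
def tri(rays):
    A=np.zeros((3,3));b=np.zeros(3)
    for o,d in rays:
        P=np.eye(3)-np.outer(d,d);A+=P;b+=P@o
    X=np.linalg.solve(A,b); return X,[float(np.linalg.norm((np.eye(3)-np.outer(d,d))@(X-o))) for o,d in rays]
E
python3 - <<'E'
from h import *
st()
for n in ['scene','top','wrist']:
    c=cap(n,n+'0.png'); print(n,-c['R'].T@c['t'],c['R'][2])
E
```

```text
pics
{'clock': 0.0, 'joint_pos': [-1.24, 0.265, 1.605, 0.0, 1.274, -0.037], 'qvel': [-0.0, -0.001, 0.001, 0.001, 0.002, 0.001], 'joint_efforts': [-0.0, -50.211, -35.688, 0.073, 0.029, -0.0], 'position': [242.46, -629.222, 237.429], 'tool_rot': [0.129, -0.129, 0.696, -0.694], 'ft_force': [0.064, 0.357, 1.07], 'torque': [-0.014, -0.046, -0.037], 'gripper_width': 1.003}
scene [1027.79263591 -381.22280017  977.13130912] [-0.47654863  0.35542263 -0.8040996 ]
top [ 441.31333224   -3.3203609  1329.42431619] [ 0.06002724  0.01772831 -0.9980393 ]
wrist [ 306.97042662 -603.69904201  383.84956989] [-0.25264318 -0.09408188 -0.96297457]
```

View pics/scene0.png

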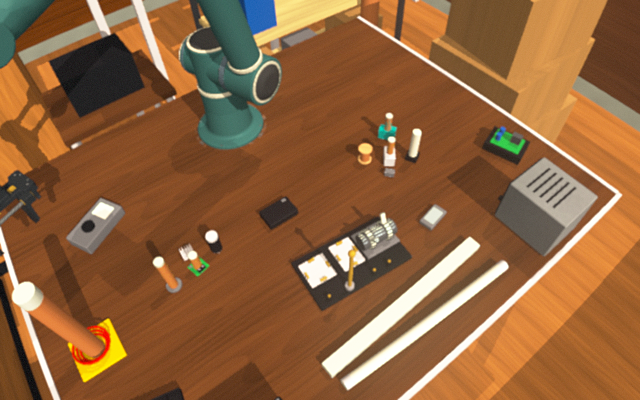

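View pics/top0.png

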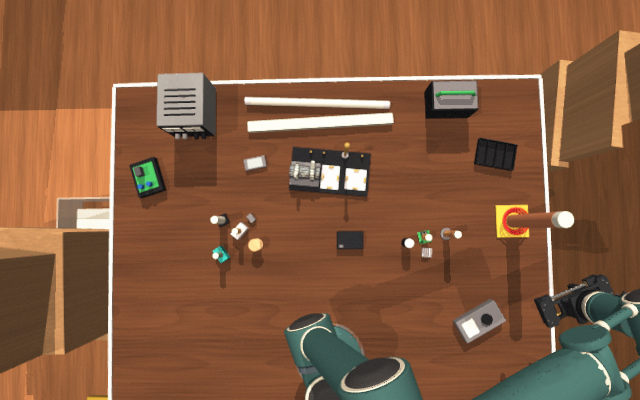

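View pics/wrist0.png

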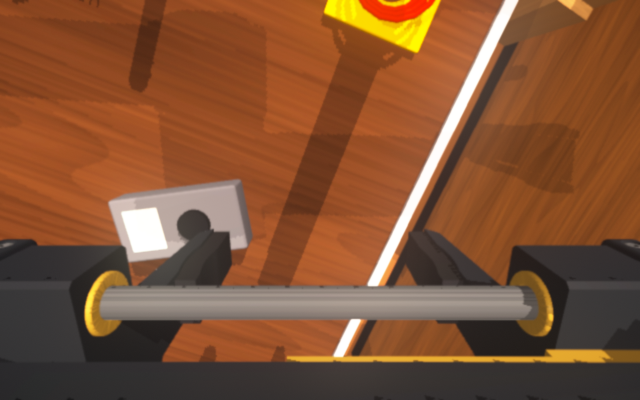

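Scene and top views (robot's side at the bottom in top): the stand is at top (330,172), the board group at (425,237) and the block group at (238,231), with a turquoise look-alike at (220,255). I'll zoom in on these next.

```bash
python3 - <<'E'
from h import *
t=load('top')['frame'];s=load('scene')['frame']
def z(f,x0,y0,x1,y1,w=400):
    return cv2.resize(f[y0:y1,x0:x1],(w,int(w*(y1-y0)/(x1-x0))),interpolation=cv2.INTER_CUBIC)
cv2.imwrite('pics/z1.png',np.vstack([np.hstack([z(t,200,200,280,270),z(t,390,210,470,280)])])[:,:,::-1])
cv2.imwrite('pics/z2.png',z(t,280,135,380,205,800)[:,:,::-1])
cv2.imwrite('pics/z3.png',np.hstack([z(s,340,100,440,190),z(s,140,220,240,310)])[:,:,::-1])
cv2.imwrite('pics/z4.png',z(s,285,200,425,310,760)[:,:,::-1])
E
```

```text
(no output)
```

View pics/z1.png

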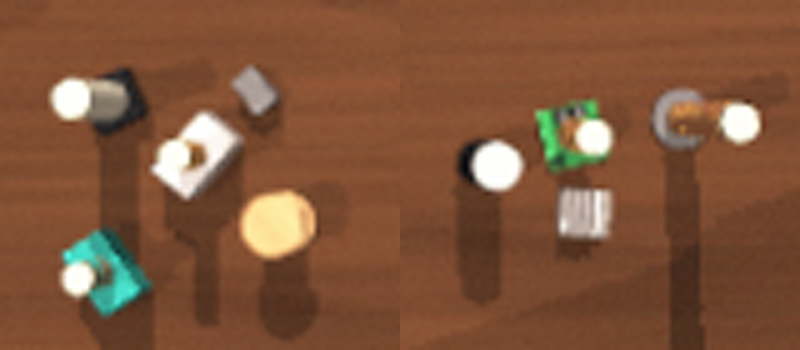

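View pics/z2.png

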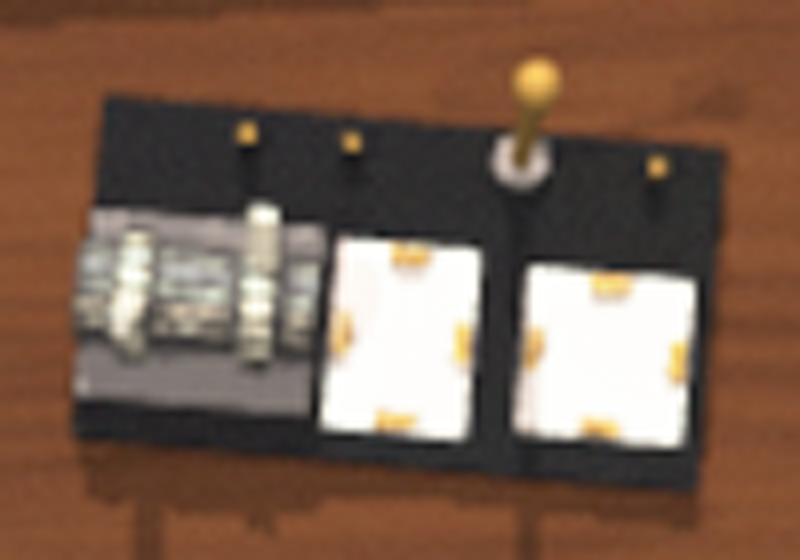

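View pics/z3.png

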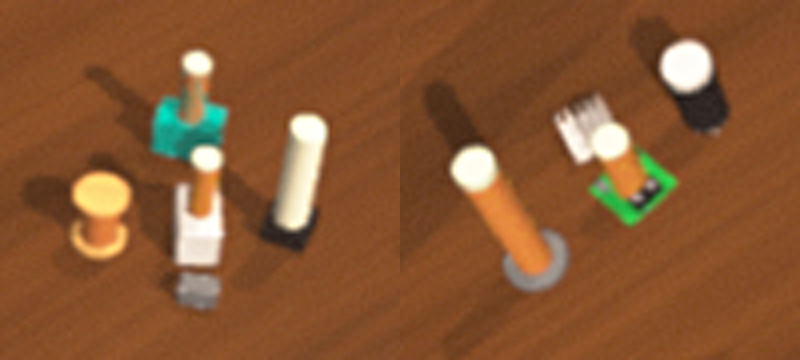

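View pics/z4.png

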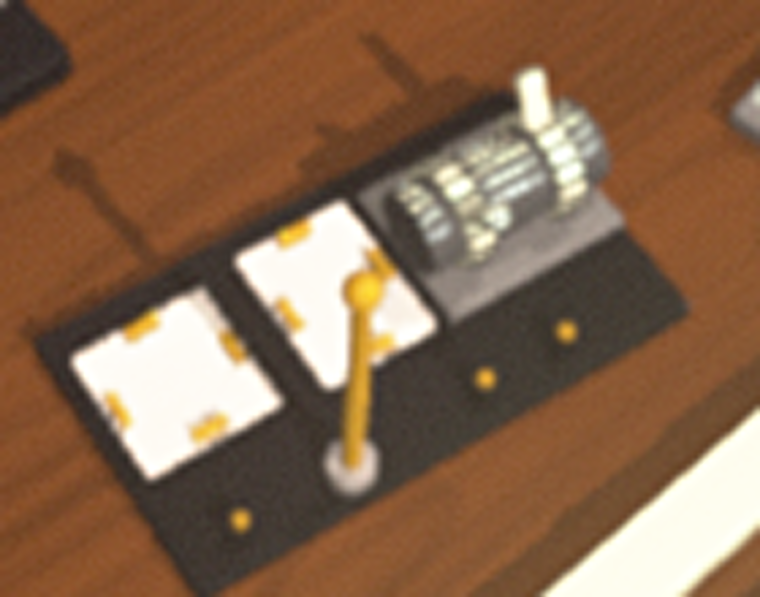

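Candidates for the block: the aluminium one at top (238,231) versus the turquoise look-alike at (220,255). I choose the aluminium one: bare metal, with the relay, lamp and spool around it. Candidates for the board: the green board with copper tube at (425,237) versus the green gadget on a black base at (147,177). I choose the former: white-capped copper tube and black terminal, with the tall coil, capacitor and heatsink close by. The crops confirm both choices.

```bash
cat > stand.py <<'E'
from h import *
from scipy.optimize import least_squares
t=load('top');s=load('scene')
f=lambda p,sc,o:(np.array(p)/sc+np.array(o))
T=lambda x,y:f((x,y),8,(280,135)); S=lambda x,y:f((x,y),760/140,(285,200))
# (cam,px,model xyz stand)
obs=[]
for (x,y),X in [((105,97),(90,140,12)),((725,150),(90,-130,12)),((693,490),(-60,-130,12)),((75,437),(-60,140,12)),
   ((247,133),(75,75,28)),((352,142),(75,30,28)),((657,167),(75,-100,28)),((537,80),(75,-42,163))]: obs.append((t,T(x,y),X))
for (x,y),X in [((687,310),(90,140,12)),((205,595),(90,-130,12)),((38,340),(-60,-130,12)),((566,330),(75,75,28)),((485,378),(75,30,28)),((240,520),(75,-100,28)),((363,290),(75,-42,163))]: obs.append((s,S(x,y),X))
def res(p):
    r=[]
    for c,px,X in obs:
        w=onz(c,px,X[2]); a=p[2]; m=np.array([p[0]+np.cos(a)*X[0]-np.sin(a)*X[1],p[1]+np.sin(a)*X[0]+np.cos(a)*X[1]])
        r+=list(w[:2]-m)
    return np.array(r)
if __name__=='__main__':
    r=least_squares(res,[650,0,0]); print(r.x); print(np.round(res(r.x).reshape(-1,2),1))
E
python3 stand.py; python3 - <<'E'
from h import *
t=load('top');s=load('scene')
T1=lambda x,y:(x/5+200,y/5+200); T2=lambda x,y:((x-400)/5+390,y/5+210)
S1=lambda x,y:(x/4+340,y/4+100); S2=lambda x,y:((x-400)/4+140,y/4+220)
for nm,a,b in [('block top',T1(178,155),S1(207,158)),('board top',T2(593,137),S2(612,140)),('tall',T2(740,123),S2(474,167)),('lamp',T1(72,99),S1(308,128)),('turq',T1(79,279),S1(197,64)),('cap',T2(497,166),S2(687,66)),('spool',T1(278,225),S1(102,193))]:
    X,e=tri([ray(t,a),ray(s,b)]);print(nm,X.round(1),np.round(e,1))
print('heat',onz(t,T2(583,212),16),'relay',onz(t,T1(255,91),16),onz(s,S1(198,290),12))
E
```

```text
[ 6.14824769e+02 -1.38776275e+01 -1.00387938e-01]
[[-3.7 -2.8]
 [-4.3 -0.1]
 [-1.   1.7]
 [-1.3 -3.6]
 [-2.1 -1.3]
 [-2.3 -1.1]
 [-2.1 -0.7]
 [ 1.8 -1.3]
 [ 2.9 -3.2]
 [ 2.8  2.6]
 [ 4.6  3. ]
 [ 2.5  1. ]
 [ 2.5  0.5]
 [ 2.   0.5]
 [-2.3  4.6]]
block top [431.8 297.8  86.5] [3.2 3.2]
board top [ 400.8 -328.5   56.9] [2.1 2.1]
tall [ 409.8 -404.5  119. ] [1.7 1.7]
lamp [468.  360.3 106.7] [2.6 2.6]
turq [352.5 362.6  83.8] [2.8 2.8]
cap [ 382.9 -265.1   58.1] [2.1 2.1]
spool [384.7 241.1  48.4] [3.9 3.9]
heat [ 348.32064993 -332.8208371    16.        ] relay [471.94674879 259.29584853  16.        ] [478.59021301 260.36204458  12.        ]
```

```bash
cat >> h.py <<'E'
from scipy.spatial.transform import Rotation as Ro
def pose():
    s=manip.observe(); q=s['tool_rot']; return np.array(s['position']),Ro.from_quat([q[1],q[2],q[3],q[0]]),s
def Rt(jaw,tilt=0.0,tdir=0.0):
    """tool down, tool z (jaw) at world angle jaw; then tilted: tool back leans by tilt towards world heading tdir"""
    z=np.array([np.cos(jaw),np.sin(jaw),0]);y=np.array([0,0,-1.]);x=np.cross(y,z)
    R=Ro.from_matrix(np.c_[x,y,z])
    ax=np.array([-np.sin(tdir),np.cos(tdir),0])
    return Ro.from_rotvec(ax*tilt)*R
def plan(P,R,grasp=False):
    """P world TCP (or grasp point) target, R target rotation"""
    p,r,s=pose(); P=np.array(P,float)
    if grasp: P=P+R.apply([0,19,0])
    print('shift cm',(r.inv().apply(P-p)/10).round(2),'rv',(r.inv()*R).as_rotvec().round(3),'dist',round(np.linalg.norm(P-p)),'TCP',P.round(1),'t',round(s['clock'],2))
E
python3 - <<'E'
from h import *
p,r,s=pose(); print(r.as_matrix().round(3)); c=load('wrist'); 
print('cam in tool',r.inv().apply(-c['R'].T@c['t']-p), r.inv().apply(c['R'][2]))
# heading of tool z, plan look: camera side (tool?) 
for j in [np.pi/2-0.1,-np.pi/2-.1]:
    print(j);plan([570,20,330],Rt(j))
E
```

```text
[[-0.933 -0.001  0.36 ]
 [-0.36   0.002 -0.933]
 [-0.    -1.    -0.002]]
cam in tool [ -69.34011205 -146.18971158   -0.99737633] [ 0.26963317  0.96296216 -0.00135502]
1.4707963267948965
shift cm [-53.91  -9.14 -48.83] rv [ 0.000e+00 -2.674e+00 -2.000e-03] dist 733 TCP [570.  20. 330.] t 0.15
-1.6707963267948966
shift cm [-53.91  -9.14 -48.83] rv [0.002 0.468 0.   ] dist 733 TCP [570.  20. 330.] t 0.15
```

```bash
python3 - <<'E'
from h import *
plan([620,10,290],Rt(-.1))
E
```

```text
shift cm [-58.21  -5.15 -46.09] rv [ 2.000e-03 -1.103e+00 -1.000e-03] dist 744 TCP [620.  10. 290.] t 0.15
```

Request:
{"name": "jog_arm", "arguments": {
  "steps": [
    [-0.3,-58.2,-5.2,-46.1,0,-1.1,0],
    [-0.3,-58.2,-5.2,-46.1,0,-1.1,0],
    [-0.3,-58.2,-5.2,-46.1,0,-1.1,0],
    [-0.3,-58.2,-5.2,-46.1,0,-1.1,0],
    [-0.3,-58.2,-5.2,-46.1,0,-1.1,0],
    [-0.3,-58.2,-5.2,-46.1,0,-1.1,0],
    [-0.3,-58.2,-5.2,-46.1,0,-1.1,0],
    [-0.3,-58.2,-5.2,-46.1,0,-1.1,0],
    [-0.3,-58.2,-5.2,-46.1,0,-1.1,0],
    [-0.3,-58.2,-5.2,-46.1,0,-1.1,0],
    [-0.3,-58.2,-5.2,-46.1,0,-1.1,0],
    [-0.3,-58.2,-5.2,-46.1,0,-1.1,0],
    [-0.3,-58.2,-5.2,-46.1,0,-1.1,0],
    [-0.3,-58.2,-5.2,-46.1,0,-1.1,0],
    [-0.3,-58.2,-5.2,-46.1,0,-1.1,0],
    [-0.3,-58.2,-5.2,-46.1,0,-1.1,0],
    [-0.3,-58.2,-5.2,-46.1,0,-1.1,0],
    [-0.3,-58.2,-5.2,-46.1,0,-1.1,0]
  ]
}}

```text
clock: 1.95
position: [619.1, 9.1, 289.9]
tool_rot: [0.473, -0.474, 0.526, -0.524]
ft_force: [0.2, -0.5, -0.5]
gripper_width: 0.654
```

```bash
python3 - <<'E'
from h import *
p,r,s=pose();print(p,s['joint_pos'],s['gripper_width'],s['clock'])
cap('wrist','w1.png')
E
```

```text
[619.14689258   9.14496756 289.94822915] [-2.59935368e-02  1.33321853e-01  1.66491790e+00  1.00670734e-03
  1.34529594e+00  7.72581591e-02] 0.653899713689051 1.95
```

View pics/w1.png

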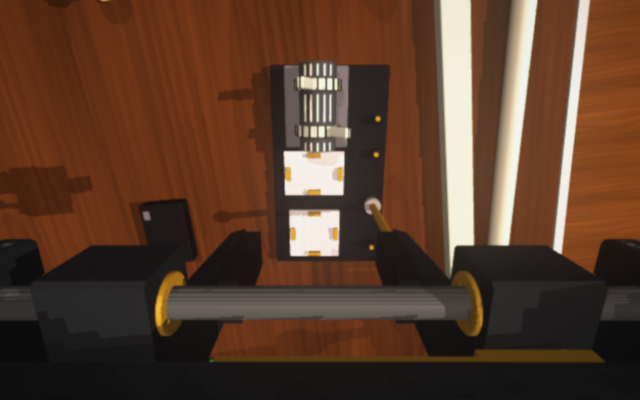

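Wrist view w1: the whole stand is visible, columns 270–390 and rows 65–260. The left wheel is at (317,83), the right wheel with its tab leaning right (away) at (325,132), and the nests are at (314,173) and (314,233).

```bash
python3 - <<'E'
from h import *
f=load('wrist')['frame']
a=cv2.resize(f[55:160,265:395],None,fx=6,fy=5.5,interpolation=cv2.INTER_CUBIC)
a=cv2.resize(f[58:158,265:395],(780,600),interpolation=cv2.INTER_CUBIC)
cv2.imwrite('pics/w1a.png',a[:,:,::-1])
a=cv2.resize(f[140:265,265:395],(624,600),interpolation=cv2.INTER_CUBIC)
cv2.imwrite('pics/w1b.png',a[:,:,::-1])
E
```

```text
(no output)
```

View pics/w1a.png

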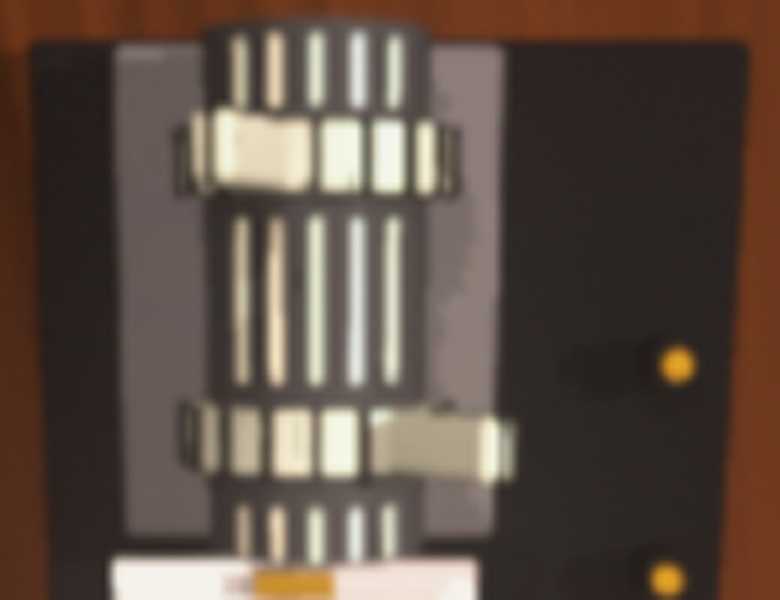

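View pics/w1b.png

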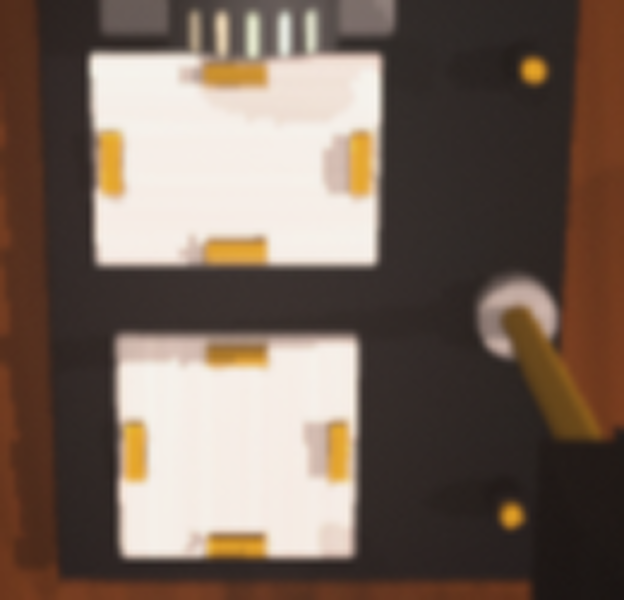

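```bash
cat > stand2.py <<'E'
from h import *
from scipy.optimize import least_squares
w=load('wrist')
A=lambda x,y:(265+x/6-.4,58+y/6-.4); B=lambda x,y:(265+x/4.8-.4,140+y/4.8-.4)
obs=[(A(30,42),(-60,140,12)),(A(748,42),(90,140,12)),(B(60,580),(-60,-130,12)),(A(678,365),(75,75,28)),(A(667,580),(75,30,28)),(B(533,70),(75,30,28)),(B(512,515),(75,-100,28)),(B(516,318),(75,-42,16))]
def tr(p,X):
    a=p[2]; return np.array([p[0]+np.cos(a)*X[0]-np.sin(a)*X[1],p[1]+np.sin(a)*X[0]+np.cos(a)*X[1]])
def res(p): return np.concatenate([onz(w,px,X[2])[:2]-tr(p,X) for px,X in obs])
r=least_squares(res,[615,-14,-.1],loss='soft_l1'); p=r.x; print(p); print(res(p).reshape(-1,2).round(1))
def inv(px,z):
    q=onz(w,px,z)[:2]-p[:2]; c,s=np.cos(p[2]),np.sin(p[2]); return np.array([c*q[0]+s*q[1],-s*q[0]+c*q[1]]).round(1)
# stops: inner edges top z18 
for nm,L in {'obl':[(124,163),(350,163),(235,87),(235,240)],'sq':[(147,452),(328,452),(237,365),(237,536)]}.items():
    print(nm,[inv(B(*q),18) for q in L])
print('white obl z12',[inv(B(*q),12) for q in [(90,53),(381,53),(378,265),(97,265)]],'sq',[inv(B(*q),12) for q in [(116,336),(358,336),(355,556),(122,556)]])
# wheel tabs: projected for angles
from h import proj
for nm,y in (('L',114),('R',62)):
  for th in np.arange(-.75,.8,.1):
    pts=[]
    for rr,o in ((53,-4),(53,4),(44,0)):
        X=np.array([rr*np.sin(th)+o*np.cos(th),y,40+rr*np.cos(th)-o*np.sin(th)]); pts.append([*tr(p,X),X[2]])
    print(nm,round(th,2),((proj(w,pts)-[264.6,57.6])*6).round(0).tolist())
E
python3 stand2.py
```

```text
[ 6.14542143e+02 -1.24138278e+01 -1.03521412e-01]
[[ 0.6 -0.6]
 [-1.  -0.6]
 [ 0.6  1.3]
 [ 0.   0. ]
 [-0.1  0.2]
 [-0.3  0.3]
 [-0.2  0.6]
 [ 0.2 -1.3]]
obl [array([-36.3,   2.8]), array([26.7,  2.8]), array([-5.2, 24.1]), array([ -5.5, -19.5])]
sq [array([-31.7, -84. ]), array([ 21.6, -84. ]), array([ -5.1, -56.9]), array([  -5.3, -111. ])]
white obl z12 [array([-45.5,  32.6]), array([35.2, 32.6]), array([ 35.6, -28.5]), array([-45.4, -28.5])] sq [array([-40.5, -50.1]), array([ 30.2, -50.1]), array([  30.5, -120.5]), array([ -40.4, -120.6])]
L -0.75 [[96.0, 152.0], [126.0, 150.0], [149.0, 154.0]]
L -0.65 [[115.0, 151.0], [149.0, 149.0], [166.0, 153.0]]
L -0.55 [[137.0, 150.0], [174.0, 148.0], [186.0, 152.0]]
L -0.45 [[161.0, 149.0], [201.0, 147.0], [207.0, 151.0]]
L -0.35 [[187.0, 148.0], [230.0, 147.0], [229.0, 150.0]]
L -0.25 [[215.0, 147.0], [260.0, 146.0], [253.0, 150.0]]
L -0.15 [[245.0, 146.0], [291.0, 146.0], [277.0, 149.0]]
L -0.05 [[276.0, 146.0], [323.0, 146.0], [302.0, 149.0]]
L 0.05 [[307.0, 146.0], [354.0, 146.0], [328.0, 149.0]]
L 0.15 [[338.0, 146.0], [384.0, 146.0]
[... 557 characters left out ...]
 455.0], [212.0, 450.0]]
R -0.35 [[193.0, 454.0], [234.0, 456.0], [233.0, 451.0]]
R -0.25 [[220.0, 455.0], [263.0, 456.0], [256.0, 451.0]]
R -0.15 [[248.0, 456.0], [293.0, 456.0], [279.0, 452.0]]
R -0.05 [[278.0, 456.0], [323.0, 457.0], [303.0, 452.0]]
R 0.05 [[308.0, 457.0], [353.0, 456.0], [328.0, 452.0]]
R 0.15 [[338.0, 456.0], [382.0, 456.0], [352.0, 452.0]]
R 0.25 [[367.0, 456.0], [411.0, 455.0], [375.0, 451.0]]
R 0.35 [[396.0, 456.0], [438.0, 454.0], [398.0, 451.0]]
R 0.45 [[424.0, 455.0], [463.0, 453.0], [420.0, 450.0]]
R 0.55 [[450.0, 454.0], [487.0, 452.0], [440.0, 449.0]]
R 0.65 [[475.0, 452.0], [508.0, 450.0], [459.0, 448.0]]
R 0.75 [[497.0, 451.0], [526.0, 448.0], [476.0, 447.0]]
```

```bash
cat >> h.py <<'E'
SP=np.array([614.5,-12.4,-0.1035])
def sw(x,y,z):
    a=SP[2]; return np.array([SP[0]+np.cos(a)*x-np.sin(a)*y,SP[1]+np.sin(a)*x+np.cos(a)*y,z])
def wheel(y,th,rad):
    plan(sw(rad*np.sin(th),y,40+rad*np.cos(th)),Rt(SP[2],th,SP[2]))
E
python3 - <<'E'
from h import *
wheel(114,-.25,80); wheel(114,-.25,32)
E
```

```text
shift cm [-9.23 17.27 -2.2 ] rv [ 0.252 -0.001 -0.001] dist 197 TCP [606.6 103.  117.5] t 2.0
shift cm [-9.23 21.92 -1.01] rv [ 0.252 -0.001 -0.001] dist 238 TCP [618.4 101.8  71. ] t 2.0
```

Request:
{"name": "jog_arm", "arguments": {
  "steps": [
    [0.1,-9.2,8.6,-1.9,0.13,0,0],
    [0.1,-9.2,13.0,-2.0,0.25,0,0],
    [0.1,-9.2,17.3,-2.2,0.25,0,0],
    [0.1,-9.2,17.3,-2.2,0.25,0,0],
    [0.1,-9.2,17.3,-2.2,0.25,0,0]
  ]
}}

```text
clock: 2.5
position: [599.1, 101.5, 109.2]
tool_rot: [-0.525, 0.416, -0.46, 0.584]
ft_force: [-0.1, -0.1, -0.8]
gripper_width: 0.448
```

```bash
python3 - <<'E'
from h import *
cap('wrist','w2.png');cap('scene'); f=load('scene')['frame']
cv2.imwrite('pics/s2.png',cv2.resize(f[180:300,290:450],(800,600),interpolation=cv2.INTER_CUBIC)[:,:,::-1])
wheel(114,-.25,80); wheel(114,-.25,32)
E
```

```text
shift cm [-0.16 -0.05  0.08] rv [ 0.004 -0.001  0.   ] dist 2 TCP [606.6 103.  117.5] t 2.6
shift cm [-0.16  4.75  0.09] rv [ 0.004 -0.001  0.   ] dist 48 TCP [618.4 101.8  71. ] t 2.6
```

View pics/w2.png

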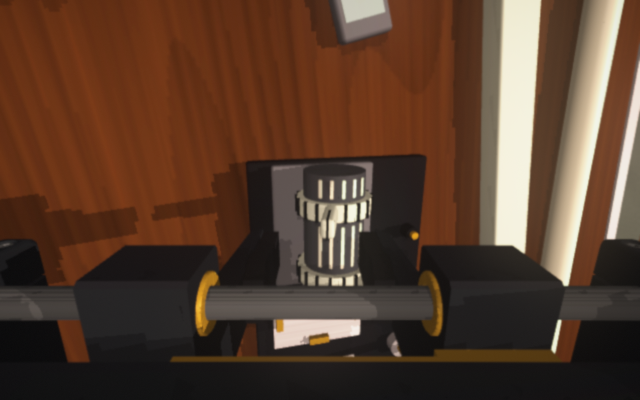

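View pics/s2.png

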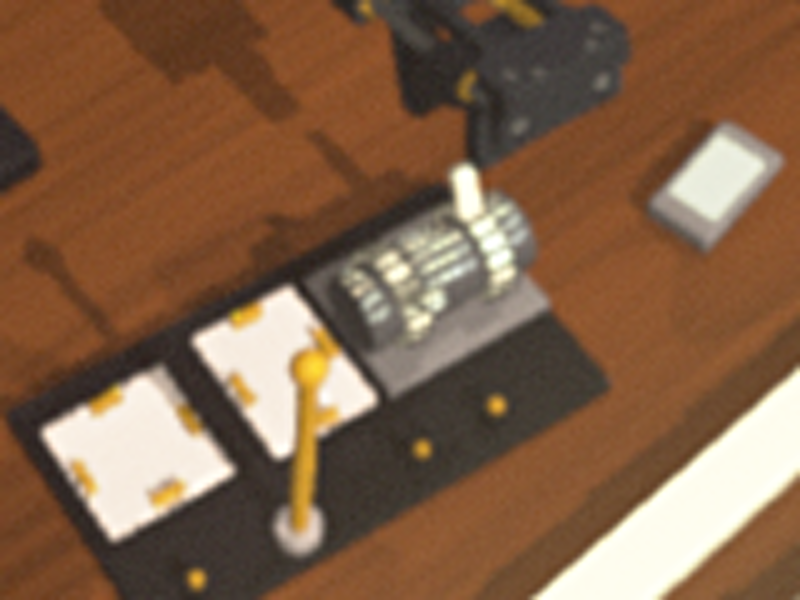

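The tab at wrist (328,222) lies midway between the fingers (270/390). Descend along the tool axis and close gently.

Request:
{"name": "jog_arm", "arguments": {
  "steps": [
    [0.1,-0.1,2.4,0.1,0,0,0],
    [0.1,-0.2,4.75,0.1,0,0,0],
    [0.1,-0.2,4.75,0.1,0,0,0],
    [1,-0.2,4.75,0.1,0,0,0],
    [1,-0.2,4.75,0.1,0,0,0],
    [1,-0.2,4.75,0.1,0,0,0],
    [1,-0.2,4.75,0.1,0,0,0],
    [1,-0.2,4.75,0.1,0,0,0]
  ],
  "force": 8
}}

```text
clock: 3.4
position: [618.8, 102.2, 72.1]
tool_rot: [-0.528, 0.411, -0.457, 0.586]
ft_force: [-2.1, 0.4, 6.0]
gripper_width: 0.088
```

```bash
python3 - <<'E'
from h import *
st()
for t in (-.25,-.1,.05,.2,.35,.37): wheel(114,t,32)
E
```

```text
{'clock': 3.4, 'joint_pos': [0.159, 0.202, 2.036, -0.103, 0.667, 0.337], 'qvel': [0.0, 0.002, -0.002, -0.002, 0.001, 0.0], 'joint_efforts': [0.013, -38.922, -29.789, -0.108, -1.76, 0.016], 'position': [618.827, 102.225, 72.095], 'tool_rot': [-0.528, 0.411, -0.457, 0.586], 'ft_force': [-2.143, 0.411, 6.017], 'torque': [-0.201, 0.312, -0.03], 'gripper_width': 0.088}
shift cm [ 0.05  0.1  -0.06] rv [ 0.003 -0.001  0.   ] dist 1 TCP [618.4 101.8  71. ] t 3.4
shift cm [0.05 0.13 0.41] rv [-0.147 -0.001  0.   ] dist 4 TCP [623.1 101.3  71.8] t 3.4
shift cm [0.04 0.24 0.88] rv [-0.297 -0.001 -0.   ] dist 9 TCP [627.9 100.8  72. ] t 3.4
shift cm [0.04 0.41 1.33] rv [-0.447 -0.001 -0.   ] dist 14 TCP [632.6 100.3  71.4] t 3.4
shift cm [0.04 0.65 1.74] rv [-0.597 -0.001 -0.   ] dist 19 TCP [637.2  99.9  70.1] t 3.4
shift cm [0.04 0.69 1.8 ] rv [-0.617 -0.001 -0.   ] dist 19 TCP [637.8  99.8  69.8] t 3.4
```

Request:
{"name": "jog_arm", "arguments": {
  "steps": [
    [1,0,-0.1,0.2,-0.07,0,0],
    [1,0,-0.1,0.41,-0.147,0,0],
    [1,0,-0.03,0.65,-0.22,0,0],
    [1,0,0.04,0.88,-0.297,0,0],
    [1,0,0.12,1.1,-0.37,0,0],
    [1,0,0.21,1.33,-0.447,0,0],
    [1,0,0.33,1.53,-0.52,0,0],
    [1,0,0.45,1.74,-0.597,0,0],
    [1,0,0.45,1.74,-0.597,0,0],
    [1,0,0.45,1.74,-0.597,0,0]
  ]
}}

```text
clock: 4.4
position: [637.7, 100.2, 71.5]
tool_rot: [0.384, -0.548, 0.608, -0.427]
ft_force: [2.2, -0.0, -2.7]
gripper_width: 0.087
```

```bash
python3 - <<'E'
from h import *
st(); wheel(114,.35,34); wheel(114,.35,90)
E
```

```text
{'clock': 4.4, 'joint_pos': [0.084, 0.563, 1.55, 0.065, 1.37, 0.165], 'qvel': [0.004, -0.024, 0.027, -0.004, -0.025, -0.001], 'joint_efforts': [0.544, -59.682, -29.63, 0.719, 2.917, -0.023], 'position': [637.741, 100.157, 71.476], 'tool_rot': [0.384, -0.548, 0.608, -0.427], 'ft_force': [2.203, -0.035, -2.697], 'torque': [-0.209, -0.835, 0.004], 'gripper_width': 0.087}
shift cm [ 0.04 -0.05  0.  ] rv [-0.003 -0.001 -0.   ] dist 1 TCP [637.9  99.8  71.9] t 4.4
shift cm [ 0.03 -5.65  0.02] rv [-0.003 -0.001 -0.   ] dist 56 TCP [657.   97.8 124.5] t 4.4
```

Request:
{"name": "jog_arm", "arguments": {
  "steps": [
    [1,0,-0.05,0,-0.003,0,0],
    [0.4,0,-0.05,0,-0.003,0,0],
    [0.1,0,-0.05,0,-0.003,0,0],
    [0.1,0,-0.05,0,0,0,0],
    [0.1,0,-2.8,0,0,0,0],
    [0.1,0,-5.7,0,0,0,0],
    [0.1,0,-5.7,0,0,0,0]
  ]
}}

```text
clock: 5.1
position: [660.5, 98.4, 129.9]
tool_rot: [0.387, -0.546, 0.607, -0.429]
ft_force: [0.1, 0.1, 0.2]
gripper_width: 0.448
```

```bash
python3 - <<'E'
from h import *
cap('wrist','w3.png');cap('scene'); f=load('scene')['frame']
cv2.imwrite('pics/s3.png',cv2.resize(f[180:300,290:450],(800,600),interpolation=cv2.INTER_CUBIC)[:,:,::-1])
wheel(62,.68,95); wheel(62,.68,80); wheel(62,.68,33)
E
```

```text
shift cm [5.25 0.17 3.09] rv [-0.336 -0.001 -0.001] dist 61 TCP [680.3  43.1 113.9] t 5.2
shift cm [5.25 1.59 2.6 ] rv [-0.336 -0.001 -0.001] dist 61 TCP [670.9  44.1 102.2] t 5.2
shift cm [5.25 6.03 1.05] rv [-0.336 -0.001 -0.001] dist 81 TCP [641.5  47.1  65.7] t 5.2
```

View pics/s3.png

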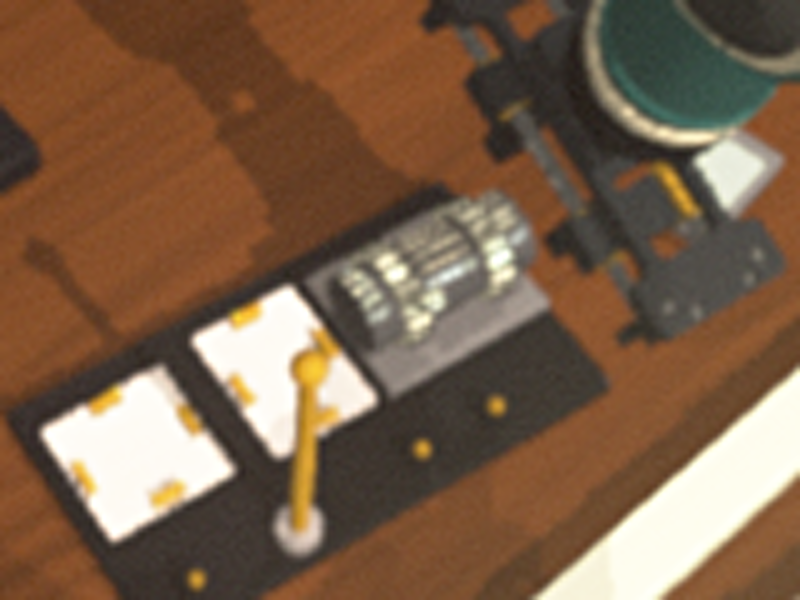

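View pics/w3.png

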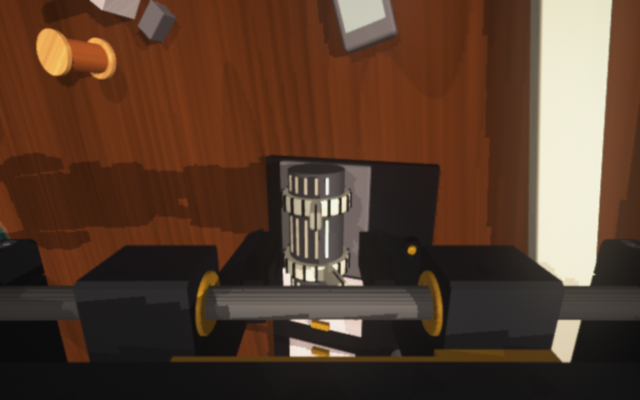

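Request:
{"name": "jog_arm", "arguments": {
  "steps": [
    [0.1,2.6,0.1,1.5,-0.14,0,0],
    [0.1,5.25,0.2,3.1,-0.28,0,0],
    [0.1,5.25,0.2,3.1,-0.336,0,0],
    [0.1,5.25,1.59,2.6,-0.336,0,0],
    [0.1,5.25,1.59,2.6,-0.336,0,0]
  ]
}}

```text
clock: 5.7
position: [668.0, 43.8, 97.2]
tool_rot: [0.285, -0.605, 0.672, -0.317]
ft_force: [-0.1, 0.5, 0.1]
gripper_width: 0.447
```

```bash
python3 - <<'E'
from h import *
cap('wrist','w4.png');cap('scene'); f=load('scene')['frame']
cv2.imwrite('pics/s4.png',cv2.resize(f[180:300,290:450],(800,600),interpolation=cv2.INTER_CUBIC)[:,:,::-1])
wheel(62,.68,80); wheel(62,.68,34)
E
```

```text
shift cm [ 0.   -0.18  0.01] rv [ 0.004 -0.001 -0.001] dist 2 TCP [670.9  44.1 102.2] t 5.8
shift cm [0.01 4.42 0.03] rv [ 0.004 -0.001 -0.001] dist 44 TCP [642.2  47.1  66.4] t 5.8
```

View pics/w4.png

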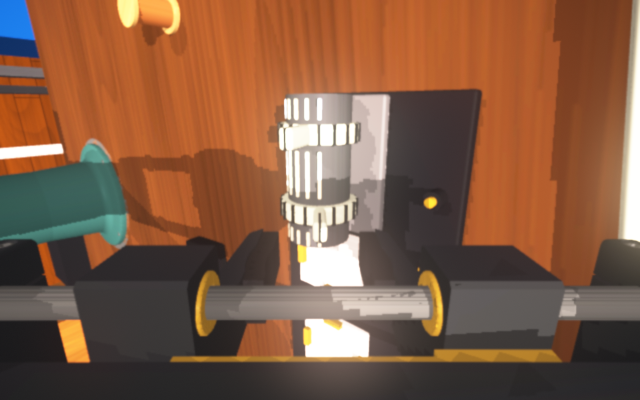

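View pics/s4.png

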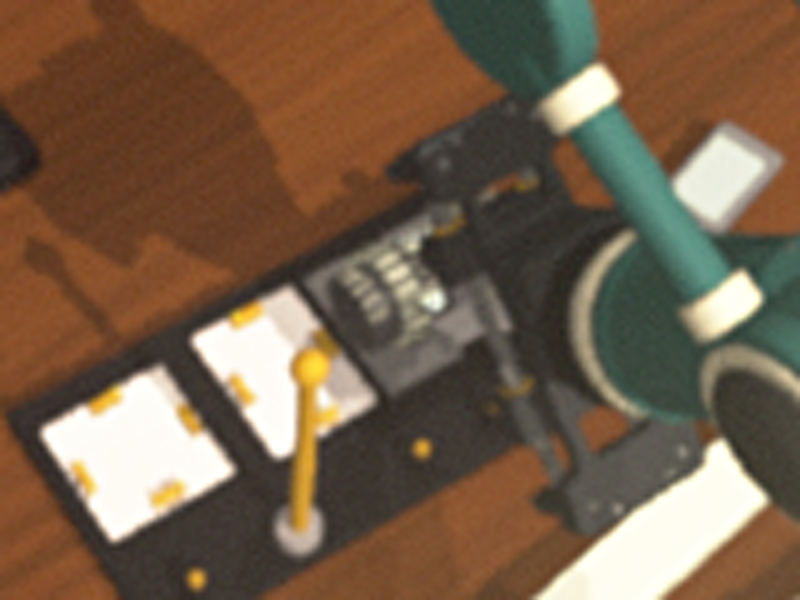

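The right tab, at wrist (320,228), is centred between the fingers. Descend and grip.

Request:
{"name": "jog_arm", "arguments": {
  "steps": [
    [0.1,0,2.2,0,0,0,0],
    [0.1,0,4.4,0,0,0,0],
    [0.1,0,4.4,0,0,0,0],
    [1,0,4.4,0,0,0,0],
    [1,0,4.4,0,0,0,0],
    [1,0,4.4,0,0,0,0],
    [1,0,4.4,0,0,0,0],
    [1,0,4.4,0,0,0,0]
  ],
  "force": 8
}}

```text
clock: 6.6
position: [643.1, 47.0, 67.5]
tool_rot: [0.288, -0.604, 0.671, -0.32]
ft_force: [2.0, -0.2, 1.8]
gripper_width: 0.09
```

```bash
python3 - <<'E'
from h import *
st()
for t in (.68,.5,.3,.1,-.1,-.25,-.35): wheel(62,t,35)
E
```

```text
{'clock': 6.6, 'joint_pos': [-0.0, 0.791, 1.295, 0.067, 1.734, 0.092], 'qvel': [0.001, -0.001, -0.001, 0.001, 0.0, -0.0], 'joint_efforts': [0.185, -67.246, -27.617, 0.329, 3.361, -0.048], 'position': [643.141, 47.041, 67.459], 'tool_rot': [0.288, -0.604, 0.671, -0.32], 'ft_force': [2.029, -0.164, 1.763], 'torque': [-0.078, -0.512, -0.002], 'gripper_width': 0.09}
shift cm [ 0.01  0.04 -0.01] rv [ 0.001 -0.001 -0.001] dist 0 TCP [642.8  47.   67.2] t 6.6
shift cm [ 0.01  0.1  -0.64] rv [ 0.181 -0.001 -0.001] dist 6 TCP [637.6  47.5  70.7] t 6.6
shift cm [ 0.01  0.29 -1.31] rv [ 0.381 -0.001 -0.001] dist 13 TCP [631.2  48.2  73.4] t 6.6
shift cm [ 0.01  0.61 -1.93] rv [ 0.581 -0.001 -0.001] dist 20 TCP [624.4  48.9  74.8] t 6.6
shift cm [ 0.01  1.05 -2.47] rv [ 0.781 -0.001 -0.001] dist 27 TCP [617.4  49.6  74.8] t 6.6
shift cm [ 0.01  1.45 -2.81] rv [ 0.931 -0.001 -0.001] dist 32 TCP [612.3  50.2  73.9] t 6.6
shift cm [ 0.01  1.74 -3.01] rv [ 1.031e+00 -1.000e-03 -0.000e+00] dist 35 TCP [609.   50.5  72.9] t 6.6
```

Request:
{"name": "jog_arm", "arguments": {
  "steps": [
    [1,0,0.05,-0.32,0.09,0,0],
    [1,0,0.1,-0.64,0.181,0,0],
    [1,0,0.18,-0.98,0.281,0,0],
    [1,0,0.29,-1.31,0.381,0,0],
    [1,0,0.44,-1.63,0.481,0,0],
    [1,0,0.61,-1.93,0.581,0,0],
    [1,0,0.82,-2.21,0.681,0,0],
    [1,0,1.05,-2.47,0.781,0,0],
    [1,0,1.31,-2.7,0.881,0,0],
    [1,0,1.57,-2.9,0.971,0,0],
    [1,0,1.74,-3.01,1.031,0,0],
    [1,0,1.74,-3.01,1.031,0,0],
    [1,0,1.74,-3.01,1.031,0,0]
  ]
}}

```text
clock: 7.9
position: [608.5, 50.6, 72.5]
tool_rot: [-0.548, 0.384, -0.427, 0.608]
ft_force: [3.2, -0.1, -6.2]
gripper_width: 0.09
```

```bash
python3 - <<'E'
from h import *
st(); wheel(62,-.35,35)
E
```

```text
{'clock': 7.9, 'joint_pos': [0.076, 0.128, 2.146, -0.122, 0.528, 0.276], 'qvel': [-0.005, 0.013, -0.027, 0.004, 0.014, 0.001], 'joint_efforts': [0.595, -40.661, -30.484, -0.127, -1.263, 0.053], 'position': [608.472, 50.554, 72.479], 'tool_rot': [-0.548, 0.384, -0.427, 0.608], 'ft_force': [3.184, -0.124, -6.187], 'torque': [-0.021, -0.123, 0.01], 'gripper_width': 0.09}
shift cm [-0.   -0.02  0.06] rv [ 0.002 -0.001  0.   ] dist 1 TCP [609.   50.5  72.9] t 7.9
```

Release, retreat along the tool axis, then go up to a look-down pose.

Request:
{"name": "jog_arm", "arguments": {
  "steps": [
    [1,0,0,0,0,0,0],
    [0.4,0,0,0,0,0,0],
    [0.1,0,0,0,0,0,0],
    [0.1,0,0,0,0,0,0],
    [0.1,0,-3,0,0,0,0],
    [0.1,0,-6,0,0,0,0],
    [0.1,0,-6,0,0,0,0]
  ]
}}

```text
clock: 8.6
position: [590.6, 53.1, 133.7]
tool_rot: [-0.55, 0.382, -0.425, 0.61]
ft_force: [0.4, -0.5, -0.2]
gripper_width: 0.444
```

```bash
python3 - <<'E'
from h import *
plan([619,20,250],Rt(-.1035))
E
```

```text
shift cm [ 2.98 -9.8   7.02] rv [-0.355 -0.001 -0.001] dist 124 TCP [619.  20. 250.] t 8.6
```

Request:
{"name": "jog_arm", "arguments": {
  "steps": [
    [0.1,0.5,-4.5,2,-0.12,0,0],
    [0.1,1.5,-8,4.5,-0.24,0,0],
    [0.1,3.0,-9.8,7.0,-0.355,0,0],
    [0.1,3.0,-9.8,7.0,-0.355,0,0],
    [0.1,3.0,-9.8,7.0,-0.355,0,0],
    [0.1,3.0,-9.8,7.0,-0.355,0,0]
  ]
}}

```text
clock: 9.2
position: [616.9, 20.1, 247.1]
tool_rot: [0.473, -0.474, 0.527, -0.524]
ft_force: [0.3, -0.2, -1.1]
gripper_width: 0.45
```

```bash
python3 - <<'E'
from h import *
w=cap('wrist','w5.png'); f=w['frame']
def tr(X): return sw(*X)
print(proj(w,[sw(0,114,93),sw(0,62,93)]))
c=proj(w,[sw(0,88,60)])[0].round().astype(int); x0,y0=c[0]-65,max(0,c[1]-50)
a=cv2.resize(f[y0:y0+100,x0:x0+130],(780,600),interpolation=cv2.INTER_CUBIC); cv2.imwrite('pics/w5a.png',a[:,:,::-1])
print(x0,y0)
for nm,y,A in (('L',114,(.25,.3,.35,.4,.45)),('R',62,(-.45,-.4,-.35,-.3,-.25))):
  for th in A:
    pts=[tr([rr*np.sin(th)+o*np.cos(th),y,40+rr*np.cos(th)-o*np.sin(th)]) for rr,o in ((53,-4),(53,4),(27,4),(27,-4))]
    print(nm,round(th,2),((proj(w,pts)-[x0-.4,y0-.4])*6).round(0).tolist())
E
```

```text
[[320.67168961  91.24877612]
 [320.65640126 149.218249  ]]
256 69
L 0.25 [[452.0, 136.0], [503.0, 136.0], [454.0, 143.0], [407.0, 142.0]]
L 0.3 [[469.0, 136.0], [519.0, 137.0], [462.0, 143.0], [415.0, 142.0]]
L 0.35 [[486.0, 136.0], [535.0, 137.0], [469.0, 143.0], [424.0, 142.0]]
L 0.4 [[503.0, 136.0], [550.0, 137.0], [476.0, 143.0], [432.0, 142.0]]
L 0.45 [[519.0, 137.0], [564.0, 137.0], [483.0, 143.0], [440.0, 142.0]]
R -0.45 [[224.0, 478.0], [268.0, 481.0], [342.0, 462.0], [301.0, 460.0]]
R -0.4 [[238.0, 479.0], [283.0, 482.0], [350.0, 463.0], [307.0, 460.0]]
R -0.35 [[253.0, 480.0], [299.0, 482.0], [358.0, 463.0], [314.0, 461.0]]
R -0.3 [[268.0, 481.0], [315.0, 483.0], [365.0, 463.0], [321.0, 461.0]]
R -0.25 [[283.0, 482.0], [332.0, 483.0], [373.0, 463.0], [328.0, 462.0]]
```

View pics/w5a.png

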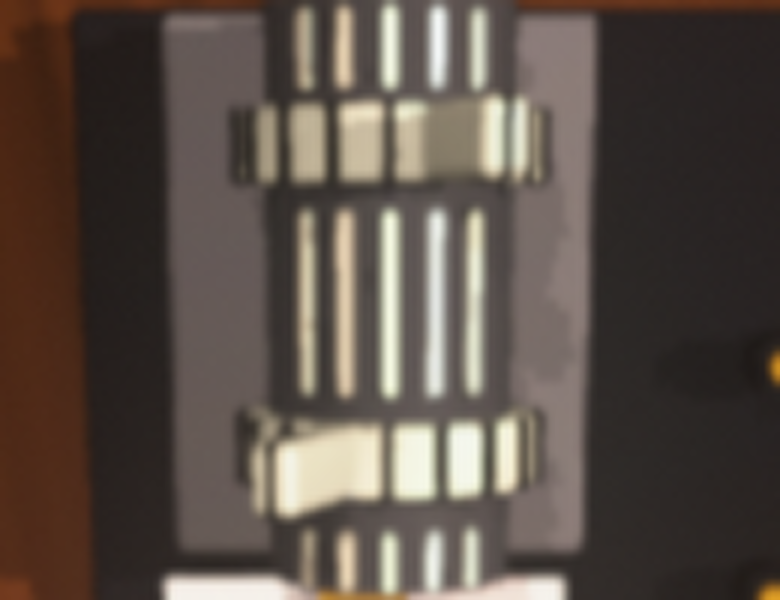

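Wheel check: the left tab end face is at 486–530 (predicted 486–535 for +0.35) and the right one starts at 253 (predicted 253 for −0.35). Both match. Now the board.

```bash
python3 - <<'E'
from h import *
plan([411,-385,240],Rt(.17))
E
```

```text
shift cm [ 42.44   0.71 -16.22] rv [ 0.004 -0.274 -0.002] dist 454 TCP [ 411. -385.  240.] t 9.25
```

Request:
{"name": "jog_arm", "arguments": {
  "steps": [
    [0.1,42.4,0.7,-16.2,0,-0.274,0],
    [0.1,42.4,0.7,-16.2,0,-0.274,0],
    [0.1,42.4,0.7,-16.2,0,-0.274,0],
    [0.1,42.4,0.7,-16.2,0,-0.274,0],
    [0.1,42.4,0.7,-16.2,0,-0.274,0],
    [0.1,42.4,0.7,-16.2,0,-0.274,0],
    [0.1,42.4,0.7,-16.2,0,-0.274,0],
    [0.1,42.4,0.7,-16.2,0,-0.274,0],
    [0.1,42.4,0.7,-16.2,0,-0.274,0],
    [0.1,42.4,0.7,-16.2,0,-0.274,0],
    [0.1,42.4,0.7,-16.2,0,-0.274,0],
    [0.1,42.4,0.7,-16.2,0,-0.274,0]
  ]
}}

```text
clock: 10.45
position: [411.0, -382.7, 239.2]
tool_rot: [-0.541, 0.541, -0.457, 0.454]
ft_force: [-0.3, -0.7, 0.1]
gripper_width: 0.454
```

```bash
python3 - <<'E'
from h import *
w=cap('wrist','w6.png'); st()
E
```

```text
{'clock': 10.5, 'joint_pos': [-0.793, 0.053, 1.845, -0.001, 1.249, -0.964], 'qvel': [0.011, 0.001, -0.013, -0.003, 0.001, -0.003], 'joint_efforts': [-0.697, -38.09, -35.227, -0.019, 0.089, 0.004], 'position': [411.494, -382.575, 239.492], 'tool_rot': [-0.541, 0.541, -0.457, 0.454], 'ft_force': [-0.199, 0.835, 0.425], 'torque': [-0.05, -0.06, -0.008], 'gripper_width': 0.449}
```

View pics/w6.png

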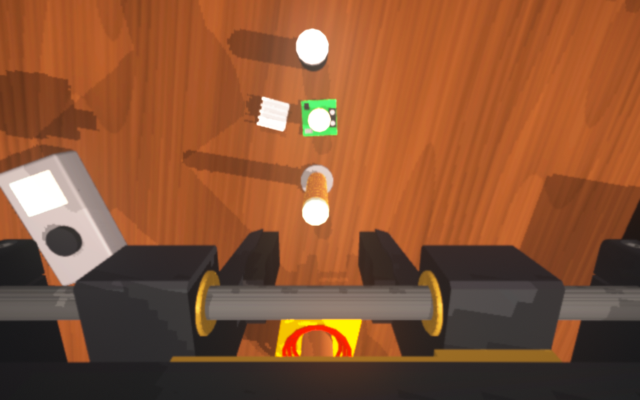

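```bash
cat > board.py <<'E'
from h import *
import sys
def board(w,roi,zb=4):
    f=w['frame'];x0,y0,x1,y1=roi
    h=cv2.cvtColor(f,cv2.COLOR_RGB2HSV)
    m=cv2.inRange(h,(40,90,40),(90,255,255)); mm=np.zeros_like(m); mm[y0:y1,x0:x1]=m[y0:y1,x0:x1]
    pts=cv2.findNonZero(mm)[:,0].astype(float)
    W=np.array([onz(w,p,zb)[:2] for p in pts])
    r=cv2.minAreaRect(W.astype(np.float32)); print('rect',np.round(r[0],1),np.round(r[1],1),'ang',round(r[2],1)); return r
E
python3 - <<'E'
from board import *
w=load('wrist');f=w['frame']
board(w,(290,90,350,150))
cv2.imwrite('pics/w6a.png',cv2.resize(f[20:220,240:400],(640,800),interpolation=cv2.INTER_CUBIC)[150:650,:,::-1])
cv2.imwrite('pics/w6b.png',cv2.resize(f[90:150,290:350],(600,600),interpolation=cv2.INTER_CUBIC)[:,:,::-1])
print('heat',onz(w,(272,114),16),'cap',onz(w,(312,46),66))
E
```

```text
rect [ 400.7 -327.4] [40.1 40.8] ang 11.9
heat [ 348.20242193 -332.19892094   16.        ] cap [ 383.55386641 -263.12143637   66.        ]
```

View pics/w6b.png

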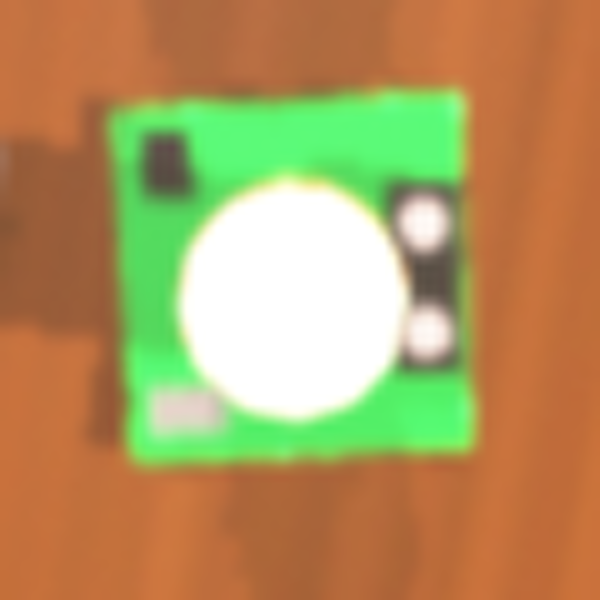

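```bash
python3 - <<'E'
from h import *
w=load('wrist')
P=[onz(w,(290+x/10-.4,90+y/10-.4),4)[:2] for x,y in [(108,103),(467,90),(476,453),(130,464)]]
P=np.array(P);print(P.round(1),P.mean(0))
for a,b in ((0,1),(3,2),(1,2),(0,3)):
    d=P[b]-P[a];print(np.degrees(np.arctan2(d[1],d[0])).round(1),np.linalg.norm(d).round(1))
print('cap',onz(w,(290+29.4-.4,90+29.8-.4),61))
plan([401,-328,105],Rt(.205));plan([401,-328,24],Rt(.205))
E
```

```text
[[ 376.7 -311.7]
 [ 417.  -303.3]
 [ 425.6 -343.5]
 [ 385.5 -351.7]] [ 401.21423901 -327.5484472 ]
11.7 41.2
11.6 40.9
-77.9 41.1
-77.5 41.0
cap [ 401.11926928 -327.21845224   61.        ]
shift cm [-5.51 13.47 -0.05] rv [ 0.004 -0.033 -0.004] dist 146 TCP [ 401. -328.  105.] t 10.5
shift cm [-5.480e+00  2.157e+01 -2.000e-02] rv [ 0.004 -0.033 -0.004] dist 223 TCP [ 401. -328.   24.] t 10.5
```

Request:
{"name": "jog_arm", "arguments": {
  "steps": [
    [0.1,-3,2,0,0,-0.035,0],
    [0.1,-5.5,5,0,0,-0.035,0],
    [0.1,-5.5,9.5,0,0,-0.035,0],
    [0.1,-5.5,13.5,0,0,-0.035,0],
    [0.1,-5.5,13.5,0,0,-0.035,0],
    [0.1,-5.5,13.5,0,0,-0.035,0]
  ]
}}

```text
clock: 11.1
position: [401.9, -326.5, 104.7]
tool_rot: [-0.549, 0.549, -0.448, 0.443]
ft_force: [0.8, -0.7, -0.4]
gripper_width: 0.45
```

```bash
python3 - <<'E'
from h import *
w=cap('wrist','w7.png'); plan([401.2,-327.5,24],Rt(.207))
s=cap('scene')['frame']; cv2.imwrite('pics/s7.png',cv2.resize(s[200:320,110:270],(800,600),interpolation=cv2.INTER_CUBIC)[:,:,::-1])
E
```

```text
shift cm [-0.05  8.23 -0.14] rv [ 0.002  0.001 -0.002] dist 82 TCP [ 401.2 -327.5   24. ] t 11.15
```

View pics/w7.png

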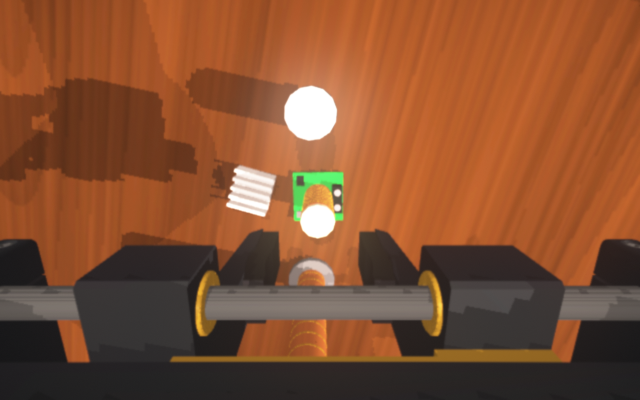

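View pics/s7.png

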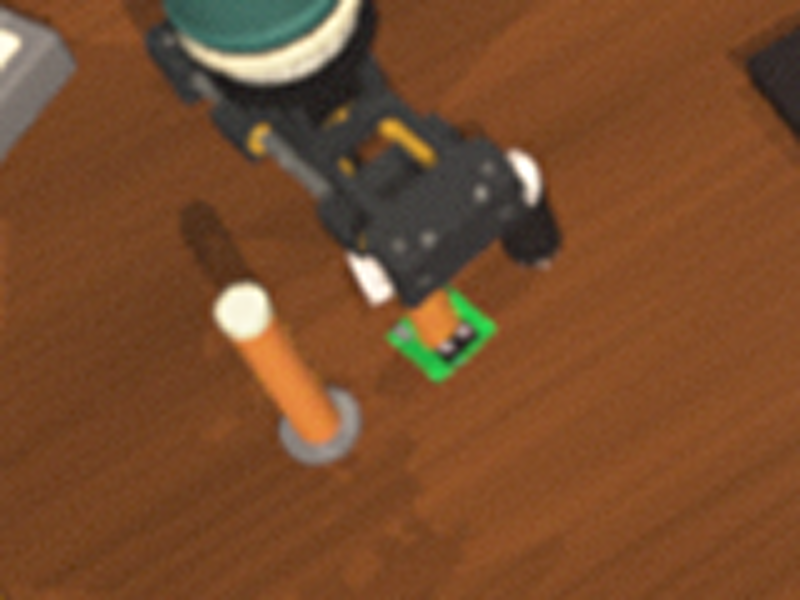

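The cap at (318,221) is midway between the fingers, the tall coil is clear of the body, and the fingers pass above the heatsink. Descend and grip.

Request:
{"name": "jog_arm", "arguments": {
  "steps": [
    [0.1,0,4.2,-0.1,0,0,0],
    [0.1,0,7,-0.1,0,0,0],
    [0.1,0,8.2,-0.1,0,0,0],
    [0.1,0,8.2,-0.1,0,0,0],
    [1,0,8.2,-0.1,0,0,0],
    [1,0,8.2,-0.1,0,0,0],
    [1,0,8.2,-0.1,0,0,0],
    [1,0,8.2,-0.1,0,0,0],
    [1,0,8.2,-0.1,0,0,0]
  ],
  "force": 12
}}

```text
clock: 12.1
position: [403.6, -330.1, 27.1]
tool_rot: [-0.549, 0.549, -0.445, 0.446]
ft_force: [-0.7, 0.7, 6.0]
gripper_width: 0.246
```

```bash
python3 - <<'E'
from h import *
w=cap('wrist','w8.png'); st()
E
```

```text
{'clock': 12.15, 'joint_pos': [-0.733, 0.207, 2.11, -0.001, 0.822, -0.94], 'qvel': [-0.001, -0.001, -0.0, -0.001, -0.0, -0.0], 'joint_efforts': [0.206, -35.492, -25.05, 0.129, -0.147, 0.002], 'position': [403.627, -330.132, 27.06], 'tool_rot': [-0.549, 0.549, -0.445, 0.446], 'ft_force': [-0.633, -0.521, 6.384], 'torque': [-0.008, 0.056, 0.029], 'gripper_width': 0.245}
```

View pics/w8.png

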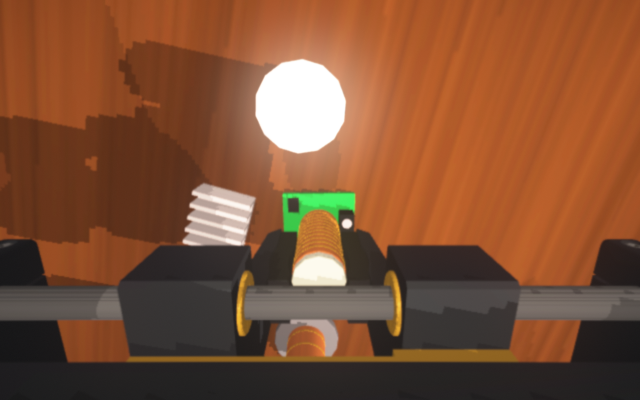

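Request:
{"name": "jog_arm", "arguments": {
  "steps": [
    [1,0,-0.5,0,0,0,0],
    [1,0,-2,0,0,0,0],
    [1,0,-6,0,0,0,0],
    [1,0,-10,0,0,0,0],
    [1,0,-14,0,0,0,0],
    [1,0,-14,0,0,0,0],
    [1,0,-14,0,0,0,0]
  ]
}}

```text
clock: 12.85
position: [404.0, -330.3, 168.5]
tool_rot: [-0.549, 0.549, -0.444, 0.447]
ft_force: [-0.4, 0.6, -0.4]
gripper_width: 0.239
```

```bash
python3 - <<'E'
from h import *
w=cap('wrist','w9.png'); s=st(); p,r,_=pose(); print(r.as_matrix().round(3))
s=cap('scene')['frame']; cv2.imwrite('pics/s9.png',cv2.resize(s[200:320,110:270],(800,600),interpolation=cv2.INTER_CUBIC)[:,:,::-1])
E
```

```text
{'clock': 12.9, 'joint_pos': [-0.733, 0.028, 2.01, -0.001, 1.101, -0.94], 'qvel': [0.001, 0.027, 0.029, 0.001, -0.001, -0.002], 'joint_efforts': [-0.001, -36.795, -35.225, 0.03, -0.024, 0.001], 'position': [403.018, -329.422, 166.703], 'tool_rot': [-0.549, 0.549, -0.445, 0.446], 'ft_force': [0.917, 0.209, -1.115], 'torque': [-0.043, -0.101, -0.013], 'gripper_width': 0.243}
[[ 0.206  0.001  0.978]
 [-0.978 -0.002  0.206]
 [ 0.002 -1.     0.001]]
```

View pics/w9.png

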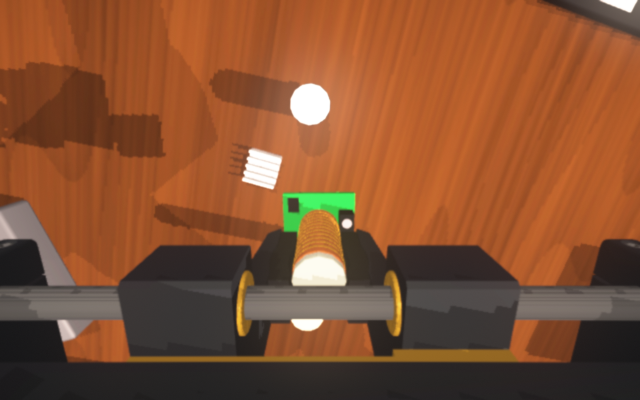

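View pics/s9.png

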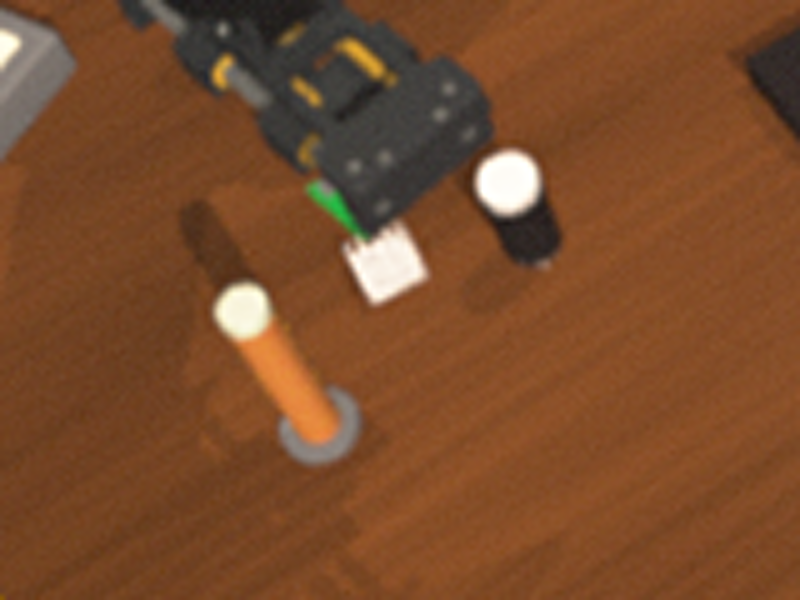

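```bash
cat > inhand.py <<'E'
from h import *
w=cap('wrist'); p,r,s=pose()
h=cv2.cvtColor(w['frame'],cv2.COLOR_RGB2HSV); m=cv2.inRange(h,(40,90,40),(90,255,255)); m[:150]=0;m[240:]=0;m[:,:260]=0;m[:,380:]=0
ys,xs=np.nonzero(m)
top=[(x,ys[xs==x].min()-.5) for x in range(xs.min()+3,xs.max()-2)]
zb=p[2]-23
T=lambda px:r.inv().apply(onz(w,px,zb)-p)
L=np.array([T(q) for q in top]); k=np.polyfit(L[:,2],L[:,0],1); print('far edge tool x at z=0:',np.polyval(k,0).round(2),'slope',k[0].round(4))
yy=range(ys.min()+4,ys.min()+22)
lo=np.array([T((xs[ys==y].min()-.5,y)) for y in yy]);hi=np.array([T((xs[ys==y].max()+.5,y)) for y in yy])
print('left z',np.median(lo[:,2]).round(2),'right z',np.median(hi[:,2]).round(2),np.polyfit(lo[:,0],lo[:,2],1)[0].round(3),np.polyfit(hi[:,0],hi[:,2],1)[0].round(3))
E
python3 inhand.py
```

```text
far edge tool x at z=0: -23.26 slope -0.0173
left z -20.11 right z 20.07 -0.031 -0.239
```

```bash
python3 - <<'E'
from h import *
P=sw(-1.7,-84,130)
plan(P,Rt(SP[2]+np.pi/2)); 
E
```

```text
shift cm [-18.63   3.49  24.57] rv [ 1.00e-03 -1.26e+00 -1.00e-03] dist 310 TCP [604.1 -95.8 130. ] t 13.0
```

Request:
{"name": "jog_arm", "arguments": {
  "steps": [
    [1,-3,0,4,0,-0.14,0],
    [1,-6,0,8,0,-0.28,0],
    [1,-9,0,12,0,-0.42,0],
    [1,-9.3,0,12.3,0,-0.56,0],
    [1,-9.3,0,12.3,0,-0.7,0],
    [1,-9.3,0,12.3,0,-0.84,0],
    [1,-10,0,13,0,-0.98,0],
    [1,-12,0,15,0,-1.12,0],
    [1,-14,1,18,0,-1.26,0],
    [1,-16,2,21,0,-1.26,0],
    [1,-18.6,3.5,24.6,0,-1.26,0],
    [1,-18.6,3.5,24.6,0,-1.26,0],
    [1,-18.6,3.5,24.6,0,-1.26,0],
    [1,-18.6,3.5,24.6,0,-1.26,0]
  ]
}}

```text
clock: 14.4
position: [603.2, -96.4, 128.6]
tool_rot: [0.706, -0.706, 0.038, -0.035]
ft_force: [-0.3, 0.2, -0.6]
gripper_width: 0.243
```

```bash
python3 - <<'E'
from h import *
w=cap('wrist','w10.png'); st();plan(sw(-1.7,-84,130),Rt(SP[2]+np.pi/2));plan(sw(-1.7,-84,60),Rt(SP[2]+np.pi/2))
s=cap('scene')['frame']; cv2.imwrite('pics/s10.png',cv2.resize(s[200:320,270:430],(800,600),interpolation=cv2.INTER_CUBIC)[:,:,::-1])
E
```

```text
{'clock': 14.45, 'joint_pos': [-0.2, 0.236, 1.85, -0.0, 1.059, -1.666], 'qvel': [-0.009, -0.015, -0.006, 0.003, -0.003, 0.002], 'joint_efforts': [0.504, -45.182, -32.582, 0.009, 0.096, -0.003], 'position': [603.476, -96.745, 129.29], 'tool_rot': [0.706, -0.706, 0.038, -0.036], 'ft_force': [0.238, -0.999, -0.622], 'torque': [0.064, -0.163, -0.056], 'gripper_width': 0.249}
shift cm [ 0.05 -0.07  0.1 ] rv [-0.    -0.    -0.003] dist 1 TCP [604.1 -95.8 130. ] t 14.45
shift cm [0.08 6.93 0.1 ] rv [-0.    -0.    -0.003] dist 69 TCP [604.1 -95.8  60. ] t 14.45
```

View pics/w10.png

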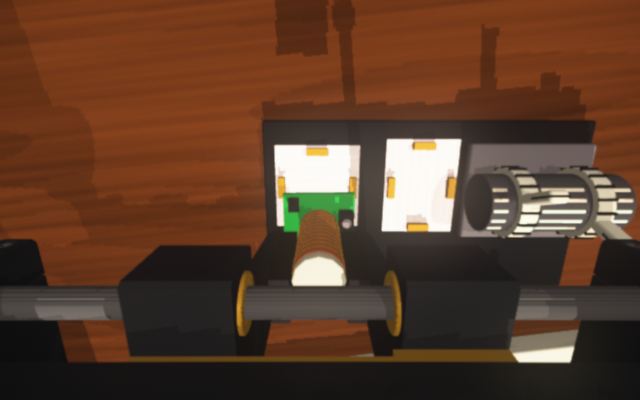

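View pics/s10.png

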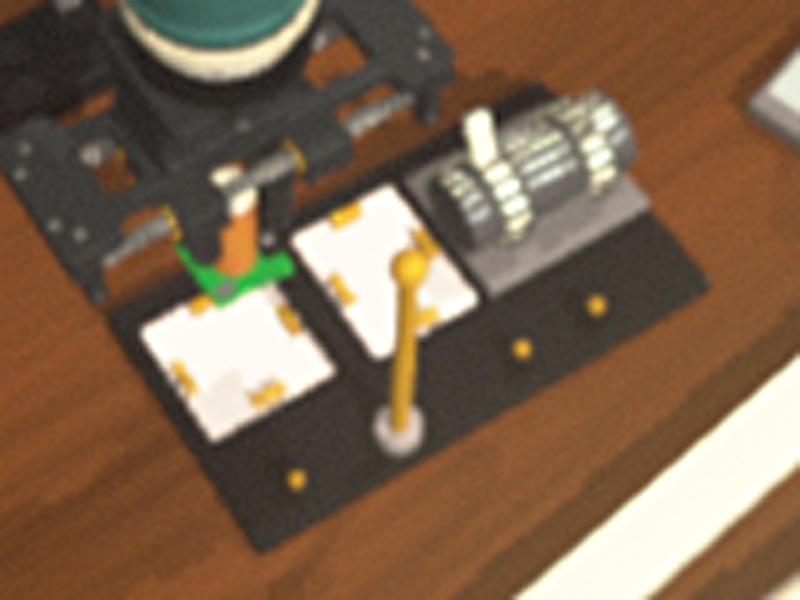

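```bash
python3 - <<'E'
from h import *
f=load('wrist')['frame'];cv2.imwrite('pics/w10a.png',cv2.resize(f[130:245,260:470],(798,437),interpolation=cv2.INTER_CUBIC)[:,:,::-1])
E
sed -i 's/^w=cap/w=cap/' inhand.py; python3 inhand.py
```

```text
far edge tool x at z=0: -22.99 slope -0.0085
left z -18.6 right z 20.72 0.045 -0.721
```

View pics/w10a.png

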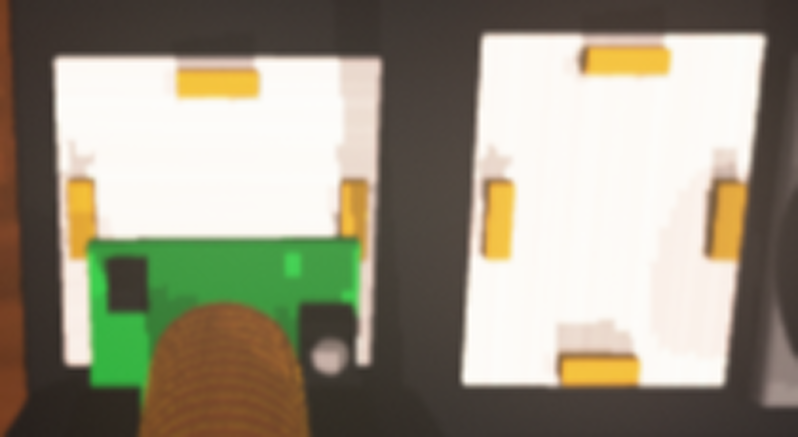

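```bash
python3 - <<'E'
from h import *
w=load('wrist');C=lambda x,y:(260+x/3.8-.4,130+y/3.8-.4)
def inv(q):
    q=q[:2]-SP[:2]; c,s=np.cos(SP[2]),np.sin(SP[2]); return np.array([c*q[0]+s*q[1],-s*q[0]+c*q[1]]).round(1)
print('sq',[inv(onz(w,C(*q),18)) for q in [(217,98),(95,200),(342,200)]])
print('obl',[inv(onz(w,C(*q),18)) for q in [(625,75),(512,215),(708,215),(600,355)]])
print('white sq',[inv(onz(w,C(*q),12)) for q in [(54,57),(381,57),(66,365)]],'obl',[inv(onz(w,C(*q),12)) for q in [(482,34),(766,34),(463,384),(725,384)]])
E
```

```text
sq [array([-31.5, -85.6]), array([  -9.1, -112.4]), array([ -9. , -58.3])]
obl [array([-36.3,   1.3]), array([ -5.6, -20.8]), array([-5.5, 22.2]), array([27.3,  1.2])]
white sq [array([ -39.6, -121. ]), array([-39.5, -50. ]), array([  31.8, -121. ])] obl [array([-44.4, -28.4]), array([-44.3,  32.9]), array([ 36.8, -28.3]), array([36.9, 33. ])]
```

```bash
python3 - <<'E'
from h import *
for z in (60,42,39): plan(sw(-1.7,-85.2,z),Rt(SP[2]+np.pi/2))
E
```

```text
shift cm [0.02 7.01 0.01] rv [-0.    -0.001 -0.001] dist 70 TCP [604. -97.  60.] t 14.55
shift cm [0.02 8.81 0.01] rv [-0.    -0.001 -0.001] dist 88 TCP [604. -97.  42.] t 14.55
shift cm [0.02 9.11 0.01] rv [-0.    -0.001 -0.001] dist 91 TCP [604. -97.  39.] t 14.55
```

Request:
{"name": "jog_arm", "arguments": {
  "steps": [
    [1,0,4,0,0,0,0],
    [1,0,6.5,0,0,0,0],
    [1,0,8,0,0,0,0],
    [1,0,8.7,0,0,0,0],
    [1,0,8.7,0,0,0,0],
    [1,0,8.7,0,0,0,0],
    [1,0,8.7,0,0,0,0]
  ]
}}

```text
clock: 15.25
position: [605.2, -97.3, 44.8]
tool_rot: [-0.706, 0.706, -0.036, 0.037]
ft_force: [0.0, 0.2, -0.6]
gripper_width: 0.243
```

```bash
python3 - <<'E'
from h import *
w=cap('wrist','w11.png'); 
for z in (42,39): plan(sw(-1.7,-85.2,z),Rt(SP[2]+np.pi/2))
st()
cv2.imwrite('pics/w11a.png',cv2.resize(w['frame'][130:260,220:430],(798,494),interpolation=cv2.INTER_CUBIC)[:,:,::-1])
E
```

```text
shift cm [-0.11  0.27  0.02] rv [ 0.    -0.001  0.001] dist 3 TCP [604. -97.  42.] t 15.3
shift cm [-0.11  0.57  0.02] rv [ 0.    -0.001  0.001] dist 6 TCP [604. -97.  39.] t 15.3
{'clock': 15.3, 'joint_pos': [-0.2, 0.333, 1.903, -0.0, 0.904, -1.666], 'qvel': [0.001, 0.0, 0.004, -0.002, -0.001, 0.001], 'joint_efforts': [-0.05, -47.63, -29.452, -0.02, 0.083, -0.0], 'position': [605.064, -97.282, 44.696], 'tool_rot': [-0.706, 0.706, -0.036, 0.037], 'ft_force': [-0.347, 0.584, -1.226], 'torque': [0.046, -0.163, 0.057], 'gripper_width': 0.244}
```

View pics/w11a.png

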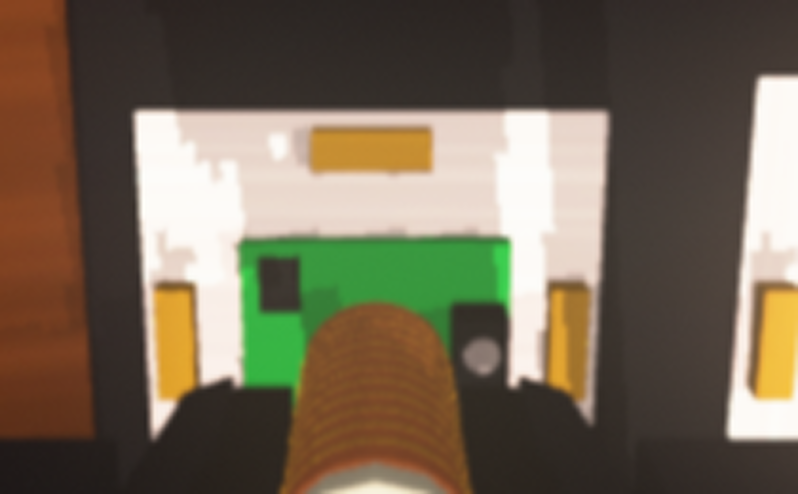

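Request:
{"name": "jog_arm", "arguments": {
  "steps": [
    [1,-0.1,0.3,0,0,0,0],
    [1,-0.1,0.5,0,0,0,0],
    [1,-0.1,0.5,0,0,0,0],
    [1,-0.1,0.5,0,0,0,0]
  ]
}}

```text
clock: 15.7
position: [603.9, -97.1, 39.5]
tool_rot: [-0.706, 0.706, -0.037, 0.037]
ft_force: [0.1, -0.1, -0.5]
gripper_width: 0.244
```

```bash
python3 - <<'E'
from h import *
for z in (42,39): plan(sw(-1.7,-85.2,z),Rt(SP[2]+np.pi/2))
print(manip.observe()['ft_force'],manip.observe()['position'])
w=cap('wrist','w12.png');cv2.imwrite('pics/w12a.png',cv2.resize(w['frame'][130:260,220:430],(798,494),interpolation=cv2.INTER_CUBIC)[:,:,::-1])
E
```

```text
shift cm [ 0.01 -0.25  0.01] rv [ 0.    -0.001  0.001] dist 2 TCP [604. -97.  42.] t 15.7
shift cm [0.01 0.05 0.01] rv [ 0.    -0.001  0.001] dist 1 TCP [604. -97.  39.] t 15.7
[ 0.14211339 -0.09076301 -0.53724577] [603.90167604 -97.09351875  39.53659493]
```

View pics/w12a.png

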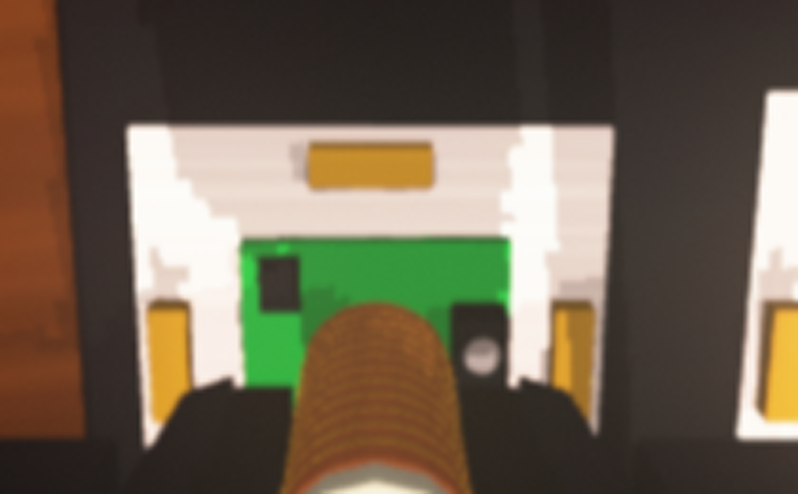

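```bash
python3 - <<'E'
from h import *
w=load('wrist');C=lambda x,y:(220+x/3.8-.4,130+y/3.8-.4)
def inv(q):
    q=q[:2]-SP[:2]; c,s=np.cos(SP[2]),np.sin(SP[2]); return np.array([c*q[0]+s*q[1],-s*q[0]+c*q[1]]).round(1)
print('stops',[inv(onz(w,C(*q),18)) for q in [(370,188),(190,330),(553,330)]],'board',[inv(onz(w,C(*q),17)) for q in [(243,239),(510,239),(243,330),(510,290)]])
E
```

```text
stops [array([-32.4, -85.2]), array([ -11.1, -111.7]), array([-11. , -58.4])] board [array([ -24.7, -103.6]), array([-24.6, -65. ]), array([ -10.7, -104. ]), array([-16.8, -64.7])]
```

Request:
{"name": "jog_arm", "arguments": {
  "steps": [
    [1,-0.03,0,-0.07,0,0,0],
    [1,-0.03,0.05,-0.07,0,0,0],
    [1,-0.03,0.1,-0.07,0,0,0],
    [1,-0.03,0.1,-0.07,0,0,0],
    [1,-0.03,0.1,-0.07,0,0,0]
  ]
}}

```text
clock: 16.25
position: [603.7, -97.8, 39.1]
tool_rot: [-0.706, 0.706, -0.036, 0.037]
ft_force: [-1.8, -0.1, 4.8]
gripper_width: 0.247
```

```bash
python3 - <<'E'
from h import *
plan(sw(-1.9,-85.9,39),Rt(SP[2]+np.pi/2))
print(manip.observe()['ft_force'],manip.observe()['position'])
E
```

```text
shift cm [0.01 0.01 0.02] rv [ 0.    -0.001  0.001] dist 0 TCP [603.7 -97.6  39. ] t 16.25
[-1.81831745 -0.07613145  4.78999672] [603.66179931 -97.83451523  39.11047678]
```

Request:
{"name": "jog_arm", "arguments": {
  "steps": [
    [1,0,-0.03,0,0,0,0],
    [0.5,0,-0.03,0,0,0,0],
    [0.3,0,-0.03,0,0,0,0],
    [0.3,0,-0.03,0,0,0,0],
    [0.3,0,-2,0,0,0,0],
    [0.3,0,-5,0,0,0,0],
    [0.2,0,-9,0,0,0,0],
    [0.1,0,-14,0,0,0,0],
    [0.1,0,-18,0,0,0,0],
    [0.1,3,-19,0,0,0,0],
    [0.1,4,-19,0,0,0,0],
    [0.1,4,-19,0,0,0,0]
  ]
}}

```text
clock: 17.45
position: [643.7, -102.0, 228.3]
tool_rot: [-0.706, 0.706, -0.037, 0.037]
ft_force: [-0.2, -0.0, -1.0]
gripper_width: 0.451
```

```bash
python3 - <<'E'
from h import *
st();w=cap('wrist','w13.png')
E
```

```text
{'clock': 17.45, 'joint_pos': [-0.195, 0.227, 1.669, -0.0, 1.245, -1.662], 'qvel': [-0.002, 0.001, 0.062, -0.004, 0.017, -0.001], 'joint_efforts': [0.036, -49.119, -37.441, -0.006, -0.135, 0.01], 'position': [643.726, -101.956, 228.296], 'tool_rot': [-0.706, 0.706, -0.037, 0.037], 'ft_force': [-0.236, -0.04, -1.025], 'torque': [0.048, -0.09, 0.014], 'gripper_width': 0.451}
```

View pics/w13.png

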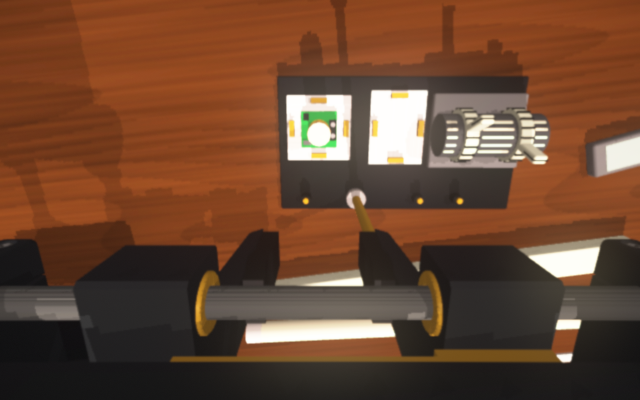

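```bash
python3 - <<'E'
from h import *
from board import board
w=load('wrist');f=w['frame']
r=board(w,(290,95,350,160),16)
cv2.imwrite('pics/w13a.png',cv2.resize(f[85:170,280:360],(753,800),interpolation=cv2.INTER_CUBIC)[:600,:,::-1][:, :])
cv2.imwrite('pics/w13a.png',cv2.resize(f[90:166,280:360],(624,593),interpolation=cv2.INTER_CUBIC)[:,:,::-1])
def inv(q):
    q=np.array(q[:2])-SP[:2]; c,s=np.cos(SP[2]),np.sin(SP[2]); return np.array([c*q[0]+s*q[1],-s*q[0]+c*q[1]]).round(1)
print('board in stand',inv(r[0]))
E
```

```text
rect [602.2 -96.6] [38.6 38.1] ang 84.0
board in stand [ -3.5 -85.1]
```

View pics/w13a.png

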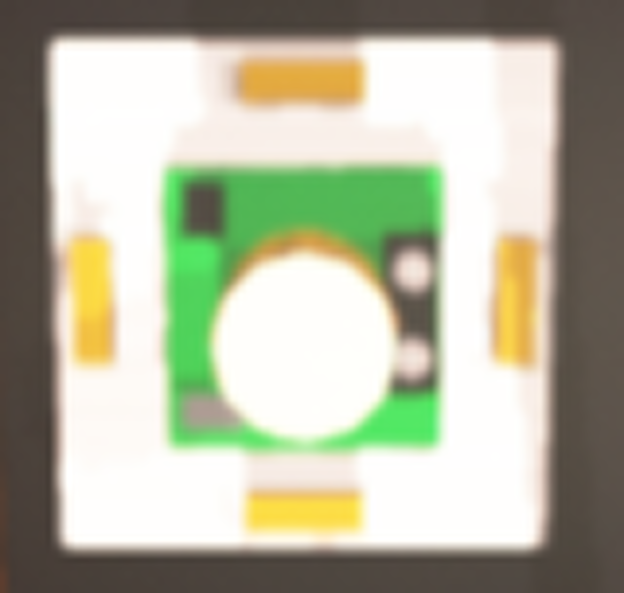

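```bash
python3 - <<'E'
from h import *
w=load('wrist');C=lambda x,y:(280+x/7.8-.4,90+y/7.8-.4)
def inv(q):
    q=q[:2]-SP[:2]; c,s=np.cos(SP[2]),np.sin(SP[2]); return np.array([c*q[0]+s*q[1],-s*q[0]+c*q[1]]).round(1)
print('cam',inv(-w['R'].T@w['t']))
print('stops',[inv(onz(w,C(*q),18)) for q in [(300,104),(303,490),(113,300),(495,300)]],'board',[inv(onz(w,C(*q),16)) for q in [(166,166),(442,166),(168,448),(440,448)]])
E
```

```text
cam [-31.7 -85.2]
stops [array([-32.1, -85.4]), array([ 21.3, -85. ]), array([  -5.6, -111.7]), array([ -5.5, -57.9])] board [array([ -23.8, -104.1]), array([-23.7, -65.6]), array([  15.5, -104.4]), array([ 15.6, -65.3])]
```

The board is upright and square (84.0° against 84.07°), with stop gaps that put it about 1.3 mm too far in +x. I'll regrip gently and nudge it by that amount.

```bash
python3 - <<'E'
from h import *
plan(sw(-3.5,-84.9,100),Rt(SP[2]+np.pi/2));plan(sw(-3.5,-84.9,40),Rt(SP[2]+np.pi/2))
E
```

```text
shift cm [-4.   12.71  0.11] rv [ 0.    -0.001 -0.002] dist 133 TCP [602.2 -96.5 100. ] t 17.5
shift cm [-3.99 18.71  0.11] rv [ 0.    -0.001 -0.002] dist 191 TCP [602.2 -96.5  40. ] t 17.5
```

Request:
{"name": "jog_arm", "arguments": {
  "steps": [
    [0.2,-3,1,0.1,0,0,0],
    [0.2,-4,4.5,0.1,0,0,0],
    [0.2,-4,9,0.1,0,0,0],
    [0.2,-4,13,0.1,0,0,0],
    [0.2,-4,16,0.1,0,0,0],
    [0.2,-4,18,0.1,0,0,0],
    [0.2,-4,18.4,0.1,0,0,0],
    [0.2,-4,18.4,0.1,0,0,0],
    [0.2,-4,18.4,0.1,0,0,0]
  ]
}}

```text
clock: 18.4
position: [602.3, -96.6, 43.7]
tool_rot: [0.706, -0.706, 0.037, -0.036]
ft_force: [0.4, 0.5, 0.1]
gripper_width: 0.4
```

```bash
python3 - <<'E'
from h import *
plan(sw(-3.5,-84.9,40),Rt(SP[2]+np.pi/2))
E
```

```text
shift cm [-0.    0.37  0.01] rv [ 0.    -0.001 -0.002] dist 4 TCP [602.2 -96.5  40. ] t 18.4
```

Request:
{"name": "jog_arm", "arguments": {
  "steps": [
    [1,0,0,0,0,0,0],
    [1,0,0,0,0,0,0],
    [1,0,0,0,0,0,0],
    [1,0,0,0,0,0,0],
    [1,-0.07,0,0,0,0,0],
    [1,-0.13,0,0,0,0,0],
    [1,-0.13,0,0,0,0,0],
    [1,-0.13,0,0,0,0,0]
  ],
  "force": 6
}}

```text
clock: 19.2
position: [603.1, -97.0, 45.2]
tool_rot: [-0.706, 0.706, -0.036, 0.038]
ft_force: [2.1, -1.4, 5.0]
gripper_width: 0.249
```

```bash
python3 - <<'E'
from h import *
st();w=cap('wrist');cv2.imwrite('pics/w14a.png',cv2.resize(w['frame'][130:260,220:430],(798,494),interpolation=cv2.INTER_CUBIC)[:,:,::-1])
E
```

```text
{'clock': 19.2, 'joint_pos': [-0.2, 0.328, 1.909, -0.001, 0.902, -1.666], 'qvel': [0.0, -0.001, -0.001, -0.0, 0.0, -0.001], 'joint_efforts': [0.802, -43.481, -25.108, 0.28, 0.965, -0.0], 'position': [603.078, -97.031, 45.231], 'tool_rot': [-0.706, 0.706, -0.036, 0.038], 'ft_force': [2.064, -1.383, 5.003], 'torque': [-0.208, -0.53, 0.077], 'gripper_width': 0.249}
```

View pics/w14a.png

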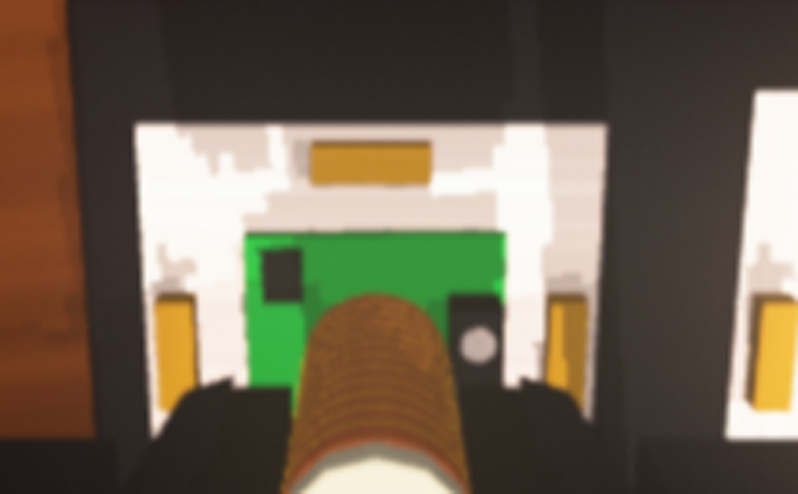

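```bash
cat > gap.py <<'E'
from h import *
import sys
w=load('wrist');C=lambda x,y:(220+x/3.8-.4,130+y/3.8-.4)
def inv(q):
    q=q[:2]-SP[:2]; c,s=np.cos(SP[2]),np.sin(SP[2]); return np.array([c*q[0]+s*q[1],-s*q[0]+c*q[1]]).round(1)
a=[float(v) for v in sys.argv[1:]] # stopy boardy stopL stopR boardL boardR
S=[inv(onz(w,C(*q),18)) for q in [(370,a[0]),(a[2],320),(a[3],320)]];B=[inv(onz(w,C(*q),16)) for q in [(a[4],a[1]),(a[5],a[1])]]
print(S,B,'gapx',B[0][0]-S[0][0],'gapL',B[0][1]-S[1][1],'gapR',S[2][1]-B[1][1])
E
python3 gap.py 185 232 195 547 247 505
```

```text
[array([-32.4, -85.2]), array([ -11.4, -111.8]), array([-11.3, -58.5])] [array([ -24.7, -103.7]), array([-24.6, -65. ])] gapx 7.699999999999999 gapL 8.099999999999994 gapR 6.5
```

Request:
{"name": "jog_arm", "arguments": {
  "steps": [
    [1,0,0,0,0,0,0],
    [1,0,-0.1,0,0,0,0],
    [1,-0.05,-0.15,-0.05,0,0,0],
    [1,-0.05,-0.15,-0.05,0,0,0],
    [1,-0.05,-0.15,-0.05,0,0,0]
  ]
}}

```text
clock: 19.75
position: [601.9, -97.3, 46.2]
tool_rot: [-0.706, 0.706, -0.036, 0.037]
ft_force: [0.2, 1.3, -0.4]
gripper_width: 0.247
```

```bash
python3 - <<'E'
from h import *
st();w=cap('wrist');cv2.imwrite('pics/w15a.png',cv2.resize(w['frame'][130:260,220:430],(798,494),interpolation=cv2.INTER_CUBIC)[:,:,::-1])
E
```

```text
{'clock': 19.75, 'joint_pos': [-0.201, 0.326, 1.91, -0.0, 0.905, -1.667], 'qvel': [-0.0, 0.0, -0.005, -0.0, -0.003, 0.0], 'joint_efforts': [-0.005, -47.56, -29.626, -0.019, 0.076, -0.001], 'position': [601.936, -97.275, 46.163], 'tool_rot': [-0.706, 0.706, -0.036, 0.037], 'ft_force': [0.233, 1.273, -0.371], 'torque': [0.065, -0.141, -0.004], 'gripper_width': 0.247}
```

View pics/w15a.png

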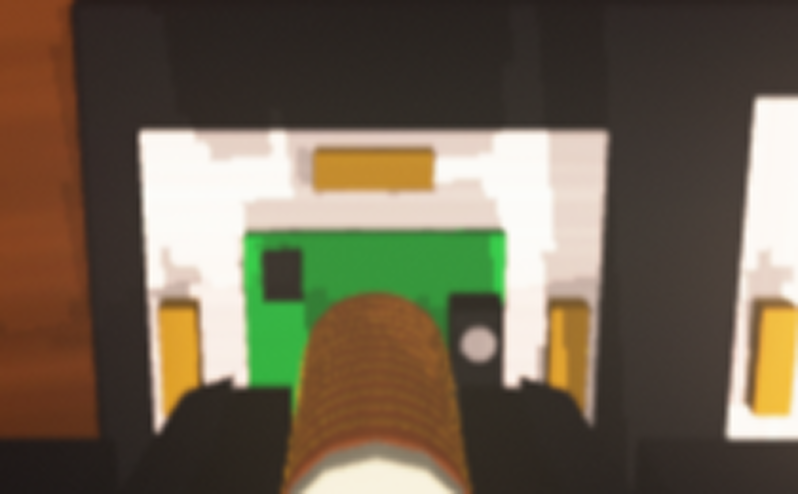

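Request:
{"name": "jog_arm", "arguments": {
  "steps": [
    [1,0,0.05,0,0,0,0],
    [1,0,0.09,0,0,0,0],
    [1,0,0.09,0,0,0,0],
    [0.6,0,0.09,0,0,0,0],
    [0.3,0,0.09,0,0,0,0],
    [0.3,0,0.09,0,0,0,0],
    [0.3,0,-1.5,0,0,0,0],
    [0.3,0,-5,0,0,0,0],
    [0.2,0,-9,0,0,0,0],
    [0.1,0,-14,0,0,0,0],
    [0.1,0,-18,0,0,0,0],
    [0.1,3,-19,0,0,0,0],
    [0.1,4,-19,0,0,0,0],
    [0.1,4,-19,0,0,0,0]
  ]
}}

```text
clock: 21.2
position: [642.2, -101.4, 236.8]
tool_rot: [-0.706, 0.706, -0.036, 0.038]
ft_force: [-0.4, 0.5, -0.8]
gripper_width: 0.454
```

```bash
python3 - <<'E'
from h import *
st();w=cap('wrist');cv2.imwrite('pics/w16a.png',cv2.resize(w['frame'][90:166,280:360],(624,593),interpolation=cv2.INTER_CUBIC)[:,:,::-1])
E
```

```text
{'clock': 21.2, 'joint_pos': [-0.195, 0.217, 1.665, -0.0, 1.257, -1.661], 'qvel': [-0.002, 0.002, 0.067, 0.0, 0.012, -0.002], 'joint_efforts': [0.036, -48.779, -37.604, -0.008, -0.133, 0.01], 'position': [642.231, -101.427, 236.76], 'tool_rot': [-0.706, 0.706, -0.036, 0.038], 'ft_force': [-0.36, 0.504, -0.775], 'torque': [0.067, -0.15, -0.022], 'gripper_width': 0.454}
```

View pics/w16a.png

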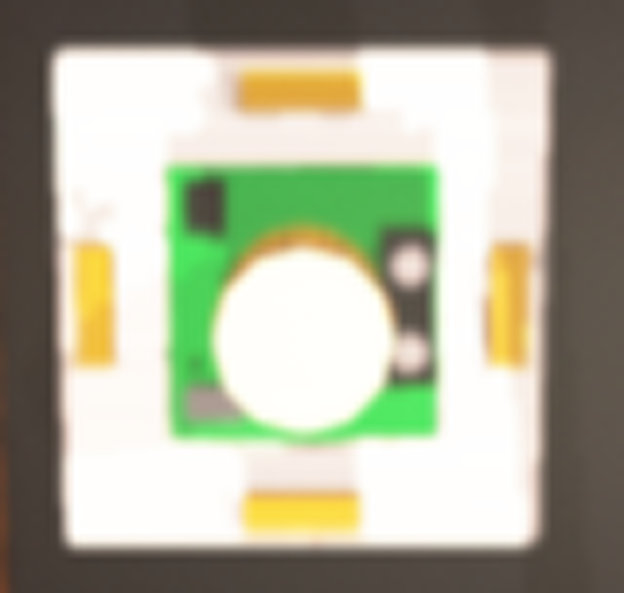

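The four gaps are now 55/52 and 55/53 px, so the board is centred and square with its terminal towards the wheels. Now the block.

```bash
python3 - <<'E'
from h import *
plan([432,238,240],Rt(-.07))
E
```

```text
shift cm [-24.29  -0.46  31.57] rv [ 1.000e-03  1.537e+00 -1.000e-03] dist 398 TCP [432. 238. 240.] t 21.25
```

Request:
{"name": "jog_arm", "arguments": {
  "steps": [
    [0.1,-2.4,-0.4,3.2,0,0.12,0],
    [0.1,-4.8,-0.4,6.4,0,0.24,0],
    [0.1,-7.2,-0.4,9.6,0,0.38,0],
    [0.1,-9.6,-0.4,12.8,0,0.52,0],
    [0.1,-12,-0.4,16,0,0.66,0],
    [0.1,-14.4,-0.4,19.2,0,0.8,0],
    [0.1,-16.8,-0.4,22.4,0,0.94,0],
    [0.1,-19.2,-0.4,25.6,0,1.08,0],
    [0.1,-21.6,-0.4,28.8,0,1.22,0],
    [0.1,-24.3,-0.5,31.6,0,1.36,0],
    [0.1,-24.3,-0.5,31.6,0,1.5,0],
    [0.1,-24.3,-0.5,31.6,0,1.537,0],
    [0.1,-24.3,-0.5,31.6,0,1.537,0],
    [0.1,-24.3,-0.5,31.6,0,1.537,0]
  ]
}}

```text
clock: 22.65
position: [430.6, 237.7, 238.9]
tool_rot: [0.481, -0.484, 0.517, -0.517]
ft_force: [-0.9, -0.1, 0.6]
gripper_width: 0.449
```

```bash
python3 - <<'E'
from h import *
st();w=cap('wrist','w17.png')
E
```

```text
{'clock': 22.65, 'joint_pos': [0.454, -0.085, 1.982, 0.0, 1.249, 0.523], 'qvel': [-0.007, 0.001, -0.014, 0.002, -0.003, 0.004], 'joint_efforts': [0.24, -30.797, -35.359, 0.084, 0.004, 0.022], 'position': [430.571, 237.661, 238.861], 'tool_rot': [0.481, -0.484, 0.517, -0.517], 'ft_force': [-0.909, -0.052, 0.596], 'torque': [-0.035, -0.057, -0.001], 'gripper_width': 0.449}
```

View pics/w17.png

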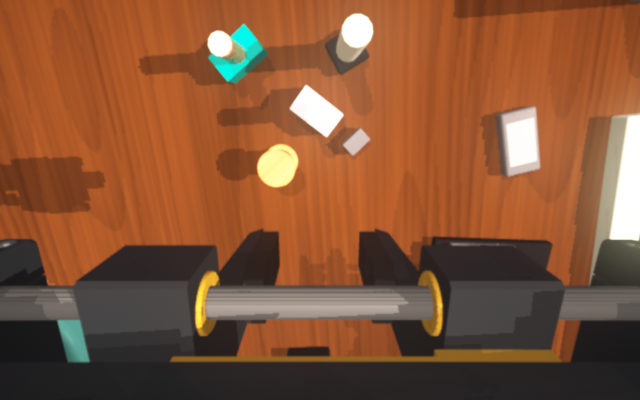

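```bash
cat > blk.py <<'E'
from h import *
def blk(w,roi,z,thr=150):
    f=w['frame'];x0,y0,x1,y1=roi
    h=cv2.cvtColor(f,cv2.COLOR_RGB2HSV); m=((h[:,:,2]>thr)&(h[:,:,1]<70)).astype(np.uint8)
    mm=np.zeros_like(m);mm[y0:y1,x0:x1]=m[y0:y1,x0:x1]
    n,l,st_,_=cv2.connectedComponentsWithStats(mm);k=1+np.argmax(st_[1:,4]);mm=(l==k).astype(np.uint8)
    c=max(cv2.findContours(mm,cv2.RETR_EXTERNAL,cv2.CHAIN_APPROX_NONE)[0],key=len)[:,0].astype(float)
    W=np.array([onz(w,p,z)[:2] for p in c],np.float32); r=cv2.minAreaRect(W)
    b=cv2.boxPoints(r); e=[b[1]-b[0],b[2]-b[1]]; e=max(e,key=np.linalg.norm)
    print('rect',np.round(r[0],1),np.round(r[1],1),'long axis deg',np.degrees(np.arctan2(e[1],e[0])).round(1)); return r
E
python3 - <<'E'
from blk import *
w=load('wrist');f=w['frame']
for t in (150,180,210): blk(w,(285,80,348,140),34,t)
cv2.imwrite('pics/w17a.png',cv2.resize(f[75:165,260:380],(800,600),interpolation=cv2.INTER_CUBIC)[:,:,::-1])
print('lamp',onz(w,(357,27),110),'spool',onz(w,(281,160),48),'relay',onz(w,(357,141),16))
E
```

```text
rect [431.2 300.3] [31.1 51.2] long axis deg -41.0
rect [431.2 300.3] [31.1 51.2] long axis deg -41.0
rect [431.2 300.3] [31.1 51.1] long axis deg -41.0
lamp [468.48897735 363.11956581 110.        ] spool [390.32672198 252.88586699  48.        ] relay [475.39263865 263.51821256  16.        ]
```

View pics/w17a.png

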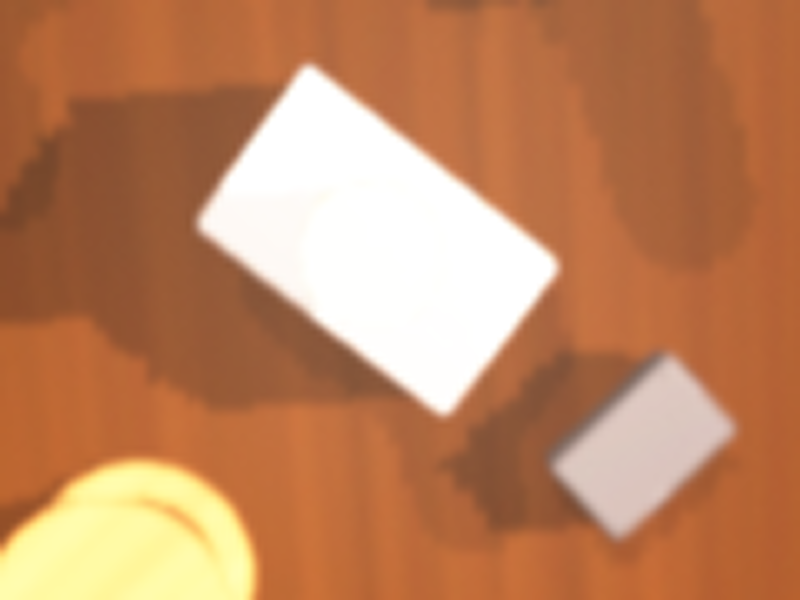

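The aluminium block is confirmed in the crop: 51 x 31 mm measured at its top, centre (431,300), long axis at −41.0°. Go above it.

```bash
python3 - <<'E'
from h import *
plan([431.2,300.3,130],Rt(-.07));plan([431.2,300.3,46],Rt(-.07))
E
```

```text
shift cm [-6.27 10.91 -0.38] rv [0.003 0.    0.002] dist 126 TCP [431.2 300.3 130. ] t 22.7
shift cm [-6.28 19.31 -0.35] rv [0.003 0.    0.002] dist 203 TCP [431.2 300.3  46. ] t 22.7
```

Request:
{"name": "jog_arm", "arguments": {
  "steps": [
    [0.1,-4,1,-0.4,0,0,0],
    [0.1,-6.3,4,-0.4,0,0,0],
    [0.1,-6.3,8,-0.4,0,0,0],
    [0.1,-6.3,10.9,-0.4,0,0,0],
    [0.1,-6.3,10.9,-0.4,0,0,0],
    [0.1,-6.3,10.9,-0.4,0,0,0]
  ]
}}

```text
clock: 23.3
position: [430.8, 300.1, 129.8]
tool_rot: [0.48, -0.484, 0.518, -0.517]
ft_force: [0.1, -0.1, 0.6]
gripper_width: 0.448
```

```bash
python3 - <<'E'
from h import *
w=cap('wrist','w18.png'); plan([431.2,300.3,46],Rt(-.07))
s=cap('scene')['frame']; cv2.imwrite('pics/s18.png',cv2.resize(s[90:210,320:480],(800,600),interpolation=cv2.INTER_CUBIC)[:,:,::-1])
E
```

```text
shift cm [ 0.05  8.53 -0.05] rv [ 0.002 -0.     0.001] dist 85 TCP [431.2 300.3  46. ] t 23.35
```

View pics/w18.png

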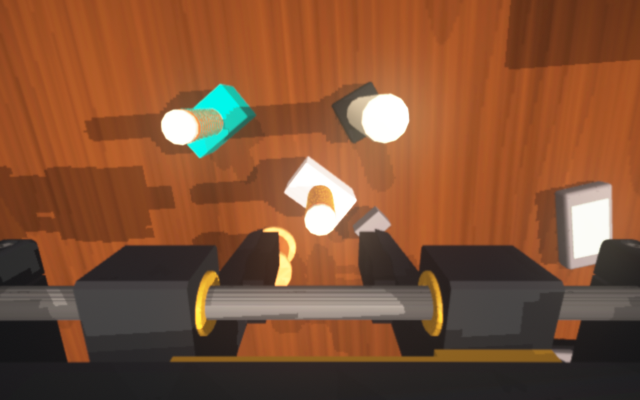

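View pics/s18.png

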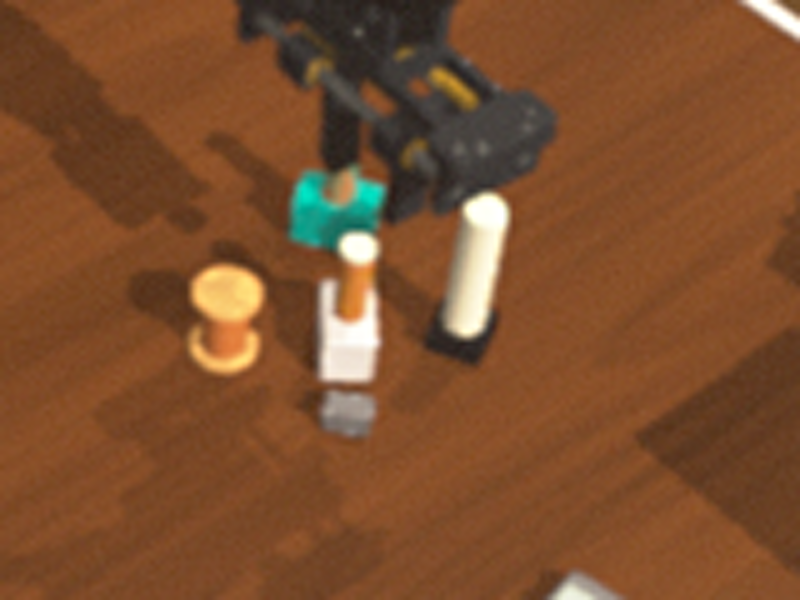

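Request:
{"name": "jog_arm", "arguments": {
  "steps": [
    [0.1,0,4,0,0,0,0],
    [0.1,0,7,0,0,0,0],
    [0.1,0,8.3,0,0,0,0],
    [0.1,0,8.3,0,0,0,0],
    [0.1,0,8.3,0,0,0,0]
  ]
}}

```text
clock: 23.9
position: [433.7, 301.8, 50.7]
tool_rot: [0.483, -0.481, 0.517, -0.517]
ft_force: [-0.4, -0.6, 0.8]
gripper_width: 0.449
```

```bash
python3 - <<'E'
from h import *
st(); plan([431.2,300.3,46],Rt(-.07))
E
```

```text
{'clock': 23.9, 'joint_pos': [0.561, 0.184, 2.083, 0.001, 0.872, 0.63], 'qvel': [0.001, -0.013, -0.012, -0.0, -0.004, 0.002], 'joint_efforts': [-0.014, -37.797, -27.709, 0.053, 0.025, -0.002], 'position': [433.666, 301.838, 50.721], 'tool_rot': [0.483, -0.481, 0.517, -0.517], 'ft_force': [-0.391, -0.595, 0.836], 'torque': [0.016, -0.096, -0.001], 'gripper_width': 0.449}
shift cm [ 0.17  0.47 -0.24] rv [-0.001 -0.    -0.002] dist 6 TCP [431.2 300.3  46. ] t 23.9
```

Request:
{"name": "jog_arm", "arguments": {
  "steps": [
    [0.1,0.15,0.3,-0.25,0,0,0],
    [0.1,0.15,0.3,-0.25,0,0,0],
    [0.1,0.15,0.3,-0.25,0,0,0],
    [1,0.15,0.3,-0.25,0,0,0],
    [1,0.15,0.3,-0.25,0,0,0],
    [1,0.15,0.3,-0.25,0,0,0],
    [1,0.15,0.3,-0.25,0,0,0],
    [1,0.15,0.3,-0.25,0,0,0]
  ],
  "force": 20
}}

```text
clock: 24.7
position: [431.3, 300.6, 47.8]
tool_rot: [0.483, -0.481, 0.517, -0.517]
ft_force: [1.1, -0.2, 1.3]
gripper_width: 0.22
```

```bash
python3 - <<'E'
from h import *
st();w=cap('wrist','w19.png'); plan([431.2,300.3,46],Rt(-.07))
E
```

```text
{'clock': 24.7, 'joint_pos': [0.561, 0.183, 2.091, 0.001, 0.865, 0.631], 'qvel': [-0.0, 0.0, -0.001, 0.001, 0.001, 0.001], 'joint_efforts': [0.309, -38.302, -27.995, 0.19, 0.086, 0.002], 'position': [431.281, 300.567, 47.78], 'tool_rot': [0.483, -0.481, 0.517, -0.517], 'ft_force': [1.052, -0.187, 1.269], 'torque': [-0.062, -0.209, 0.001], 'gripper_width': 0.22}
shift cm [ 0.03  0.18 -0.  ] rv [-0.002 -0.    -0.002] dist 2 TCP [431.2 300.3  46. ] t 24.75
```

View pics/w19.png

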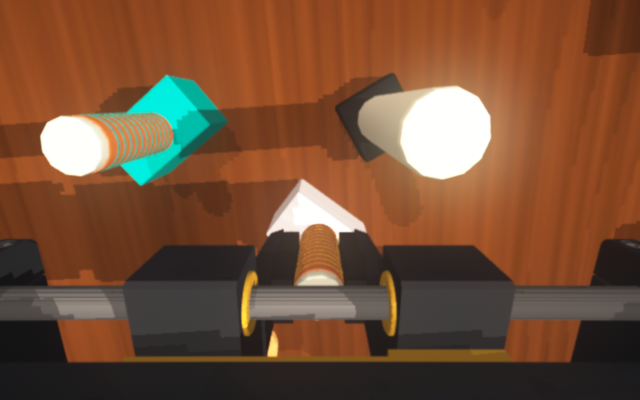

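Request:
{"name": "jog_arm", "arguments": {
  "steps": [
    [1,0,-0.5,0,0,0,0],
    [1,0,-2,0,0,0,0],
    [1,0,-6,0,0,0,0],
    [1,0,-10,0,0,0,0],
    [1,0,-13,0,0,0,0],
    [1,0,-13,0,0,0,0],
    [1,0,-13,0,0,0,0]
  ]
}}

```text
clock: 25.45
position: [430.9, 300.3, 177.8]
tool_rot: [-0.483, 0.481, -0.517, 0.517]
ft_force: [-0.7, 0.2, -2.6]
gripper_width: 0.22
```

```bash
python3 - <<'E'
from h import *
st();w=cap('wrist','w20.png'); p,r,_=pose(); z=r.apply([0,0,1]); print('jaw',np.arctan2(z[1],z[0]))
plan(sw(-5,1.8,150),Rt(-.07+.612))
E
```

```text
{'clock': 25.45, 'joint_pos': [0.561, 0.026, 1.991, 0.001, 1.122, 0.631], 'qvel': [0.0, 0.03, 0.043, -0.001, 0.002, -0.001], 'joint_efforts': [0.001, -38.147, -36.737, 0.071, -0.142, 0.002], 'position': [430.869, 300.324, 177.771], 'tool_rot': [-0.483, 0.481, -0.517, 0.517], 'ft_force': [-0.666, 0.206, -2.569], 'torque': [-0.021, 0.004, 0.068], 'gripper_width': 0.22}
jaw -0.07028309113330439
shift cm [29.64  2.61 20.11] rv [ 0.    -0.612 -0.001] dist 359 TCP [609.7 -10.1 150. ] t 25.5
```

View pics/w20.png

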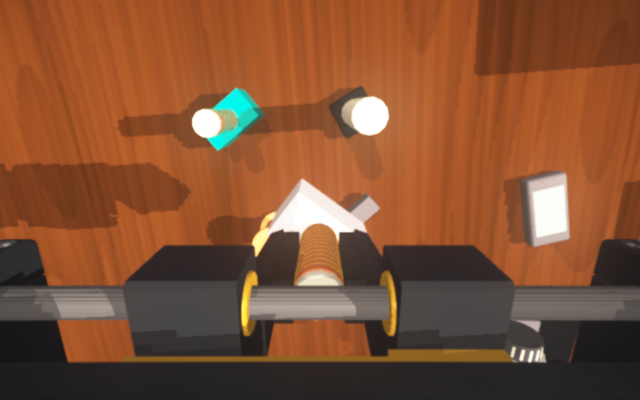

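Request:
{"name": "jog_arm", "arguments": {
  "steps": [
    [1,3.7,0,2.5,0,-0.1,0],
    [1,7.4,0,5,0,-0.2,0],
    [1,11.1,0,7.5,0,-0.3,0],
    [1,14.8,0,10,0,-0.4,0],
    [1,18.5,0,12.5,0,-0.5,0],
    [1,22.2,0,15,0,-0.612,0],
    [1,25.9,0,17.5,0,-0.612,0],
    [1,29.6,0.5,20.1,0,-0.612,0],
    [1,29.6,2.6,20.1,0,-0.612,0],
    [1,29.6,2.6,20.1,0,-0.612,0],
    [1,29.6,2.6,20.1,0,-0.612,0],
    [1,29.6,2.6,20.1,0,-0.612,0]
  ]
}}

```text
clock: 26.7
position: [608.8, -8.8, 149.4]
tool_rot: [-0.616, 0.616, -0.348, 0.347]
ft_force: [0.5, 1.0, -2.1]
gripper_width: 0.218
```

```bash
python3 - <<'E'
from h import *
st();w=cap('wrist','w21.png'); 
for z in (150,75,60): plan(sw(-5,1.8,z),Rt(-.07+.612))
s=cap('scene')['frame']; cv2.imwrite('pics/s21.png',cv2.resize(s[180:300,290:450],(800,600),interpolation=cv2.INTER_CUBIC)[:,:,::-1])
E
```

```text
{'clock': 26.7, 'joint_pos': [-0.056, 0.212, 1.839, 0.001, 1.093, -0.599], 'qvel': [0.006, -0.018, -0.015, -0.0, -0.003, -0.0], 'joint_efforts': [-0.419, -45.055, -33.497, 0.022, 0.109, 0.0], 'position': [608.824, -8.754, 149.421], 'tool_rot': [-0.616, 0.616, -0.348, 0.347], 'ft_force': [0.539, 0.964, -2.141], 'torque': [-0.005, -0.15, 0.022], 'gripper_width': 0.218}
shift cm [ 0.14  0.02 -0.04] rv [ 0.     0.001 -0.001] dist 1 TCP [609.7 -10.1 150. ] t 26.75
shift cm [ 0.15  7.52 -0.04] rv [ 0.     0.001 -0.001] dist 75 TCP [609.7 -10.1  75. ] t 26.75
shift cm [ 0.15  9.02 -0.04] rv [ 0.     0.001 -0.001] dist 90 TCP [609.7 -10.1  60. ] t 26.75
```

View pics/w21.png

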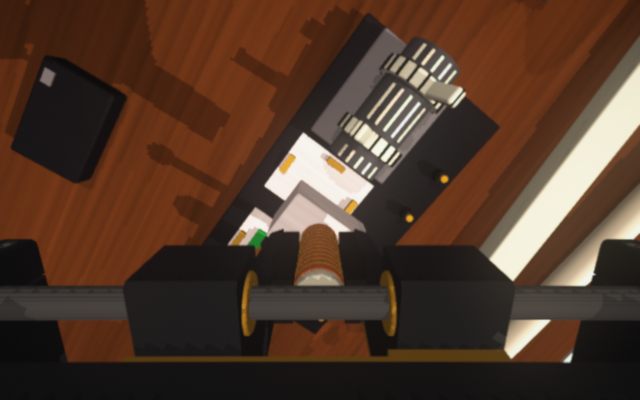

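View pics/s21.png

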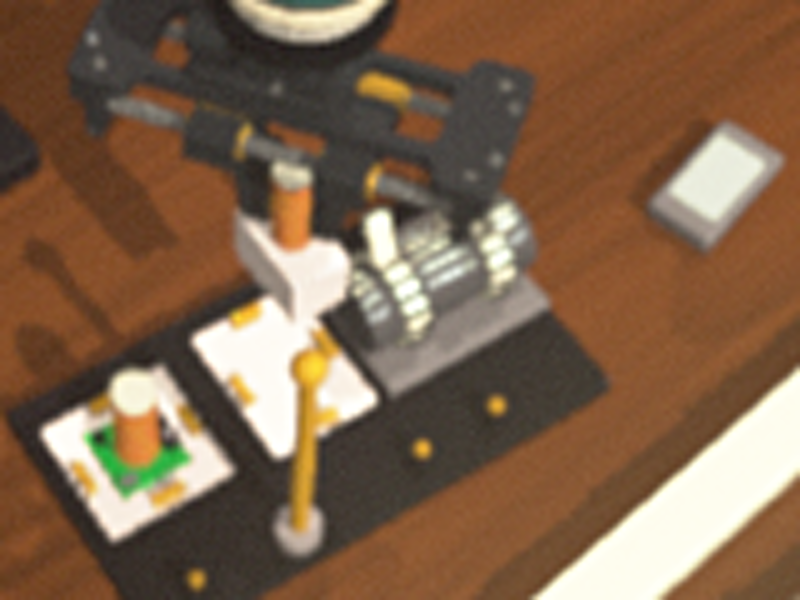

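Request:
{"name": "jog_arm", "arguments": {
  "steps": [
    [1,0.1,3,0,0,0,0],
    [1,0.1,5.5,0,0,0,0],
    [1,0.1,7.0,0,0,0,0],
    [1,0.1,7.3,0,0,0,0],
    [1,0.1,7.3,0,0,0,0],
    [1,0.1,7.3,0,0,0,0]
  ]
}}

```text
clock: 27.4
position: [611.4, -9.4, 79.2]
tool_rot: [0.616, -0.615, 0.347, -0.348]
ft_force: [0.4, 0.0, -1.3]
gripper_width: 0.222
```

```bash
python3 - <<'E'
from h import *
st();w=cap('wrist','w22.png'); 
for z in (66,60): plan(sw(-5,1.8,z),Rt(-.07+.612))
cv2.imwrite('pics/w22a.png',cv2.resize(w['frame'][110:260,200:440],(800,500),interpolation=cv2.INTER_CUBIC)[:,:,::-1])
E
```

```text
{'clock': 27.4, 'joint_pos': [-0.056, 0.288, 1.889, 0.001, 0.963, -0.6], 'qvel': [-0.002, -0.006, -0.005, -0.0, -0.003, -0.001], 'joint_efforts': [0.062, -46.94, -30.965, 0.047, 0.094, -0.0], 'position': [611.425, -9.402, 79.177], 'tool_rot': [0.616, -0.615, 0.347, -0.348], 'ft_force': [0.437, 0.029, -1.307], 'torque': [-0.047, -0.153, 0.008], 'gripper_width': 0.222}
shift cm [-0.04  1.33 -0.19] rv [-0.003  0.001  0.001] dist 13 TCP [609.7 -10.1  66. ] t 27.45
shift cm [-0.04  1.93 -0.2 ] rv [-0.003  0.001  0.001] dist 19 TCP [609.7 -10.1  60. ] t 27.45
```

View pics/w22a.png

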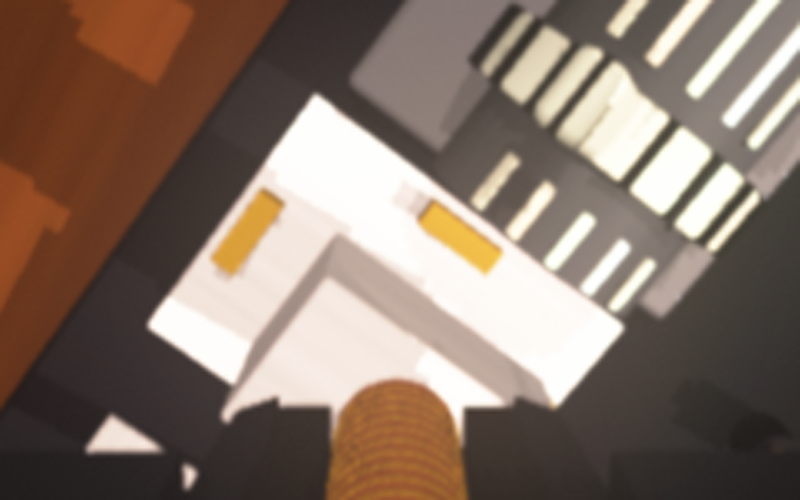

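Request:
{"name": "jog_arm", "arguments": {
  "steps": [
    [1,0,0.6,-0.2,0,0,0],
    [1,0,1.3,-0.2,0,0,0],
    [1,0,1.5,-0.2,0,0,0],
    [1,0,1.5,-0.2,0,0,0],
    [1,0,1.5,-0.2,0,0,0]
  ]
}}

```text
clock: 27.95
position: [609.7, -10.5, 64.1]
tool_rot: [0.616, -0.615, 0.347, -0.348]
ft_force: [0.4, -0.7, -1.7]
gripper_width: 0.219
```

```bash
python3 - <<'E'
from h import *
st();w=cap('wrist','w23.png'); 
for z in (60,): plan(sw(-5,1.8,z),Rt(-.07+.612))
cv2.imwrite('pics/w23a.png',cv2.resize(w['frame'][110:260,200:440],(800,500),interpolation=cv2.INTER_CUBIC)[:,:,::-1])
E
```

```text
{'clock': 27.95, 'joint_pos': [-0.058, 0.303, 1.901, 0.001, 0.935, -0.602], 'qvel': [0.002, -0.005, -0.008, -0.002, 0.0, -0.001], 'joint_efforts': [-0.008, -47.738, -30.839, 0.043, 0.055, -0.0], 'position': [609.718, -10.539, 64.106], 'tool_rot': [0.616, -0.615, 0.347, -0.348], 'ft_force': [0.447, -0.713, -1.671], 'torque': [-0.06, -0.077, -0.024], 'gripper_width': 0.219}
shift cm [-0.05  0.43  0.01] rv [-0.003  0.001  0.001] dist 4 TCP [609.7 -10.1  60. ] t 28.0
```

View pics/w23a.png

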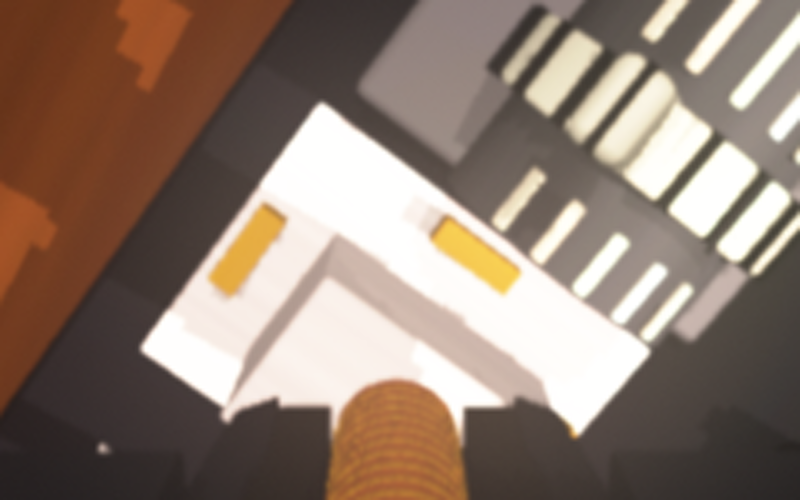

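```bash
cat > gb.py <<'E'
from h import *
w=load('wrist');C=lambda x,y:(200+x/3.3333-.4,110+y/3.3333-.4)
def inv(q):
    q=q[:2]-SP[:2]; c,s=np.cos(SP[2]),np.sin(SP[2]); return np.array([c*q[0]+s*q[1],-s*q[0]+c*q[1]]).round(1)
def pr(nm,pts,z): print(nm,[inv(onz(w,C(*q),z)).tolist() for q in pts])
E
python3 - <<'E'
from gb import *
pr('stopR',[(287,220),(233,297)],18);pr('stopW',[(430,235),(510,293)],18)
pr('top edges',[(328,276),(230,410),(500,400)],50.3);pr('bot',[(340,237),(540,378),(245,385)],16.3)
E
```

```text
stopR [[-37.6, 11.5], [-37.1, -6.7]]
stopW [[-14.7, 25.2], [4.2, 25.3]]
top edges [[-29.0, 15.8], [-28.4, -11.9], [5.5, 15.7]]
bot [[-27.7, 14.4], [20.1, 15.1], [-25.0, -20.6]]
```

```bash
python3 - <<'E'
from h import *
for z in (60.5,): plan(sw(-6,2.9,z),Rt(-.07+.612))
E
```

```text
shift cm [-0.2   0.38 -0.01] rv [-0.003  0.001  0.001] dist 4 TCP [608.8  -8.9  60.5] t 28.0
```

Request:
{"name": "jog_arm", "arguments": {
  "steps": [
    [1,-0.2,0.1,0,0,0,0],
    [1,-0.2,0.25,0,0,0,0],
    [1,-0.2,0.36,0,0,0,0],
    [1,-0.2,0.36,0,0,0,0]
  ]
}}

```text
clock: 28.4
position: [608.7, -8.8, 60.4]
tool_rot: [0.616, -0.615, 0.347, -0.348]
ft_force: [0.1, -0.2, -2.5]
gripper_width: 0.221
```

```bash
python3 - <<'E'
from h import *
st();w=cap('wrist','w24.png'); 
plan(sw(-6,2.9,60),Rt(-.07+.612))
cv2.imwrite('pics/w24a.png',cv2.resize(w['frame'][110:260,200:440],(800,500),interpolation=cv2.INTER_CUBIC)[:,:,::-1])
E
```

```text
{'clock': 28.4, 'joint_pos': [-0.056, 0.306, 1.905, 0.001, 0.928, -0.599], 'qvel': [-0.002, -0.0, -0.002, -0.0, 0.001, -0.0], 'joint_efforts': [0.014, -47.979, -30.984, 0.045, 0.005, 0.001], 'position': [608.679, -8.77, 60.431], 'tool_rot': [0.616, -0.615, 0.347, -0.348], 'ft_force': [0.065, -0.16, -2.471], 'torque': [-0.018, -0.109, -0.01], 'gripper_width': 0.221}
shift cm [0.01 0.05 0.  ] rv [-0.003  0.001  0.001] dist 1 TCP [608.8  -8.9  60. ] t 28.45
```

View pics/w24a.png

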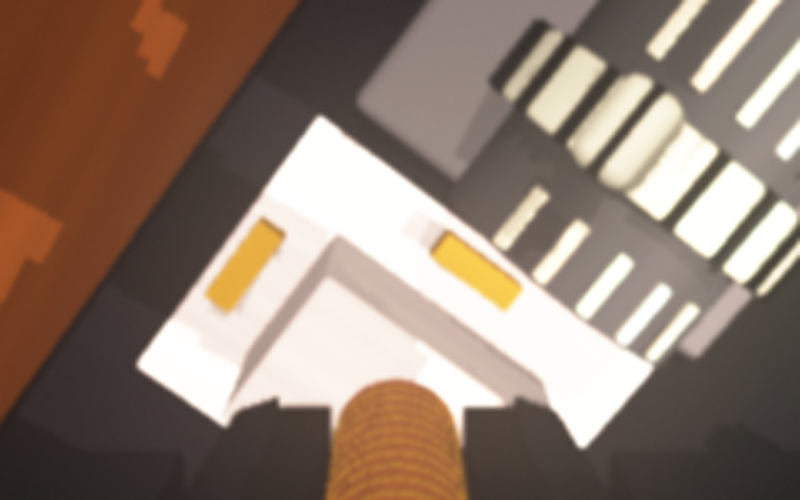

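```bash
python3 - <<'E'
from gb import *
pr('stopR',[(286,236),(232,310)],18);pr('stopW',[(430,253),(508,309)],18)
pr('top edges',[(328,276),(230,410),(500,400)],46.6);pr('bot',[(340,237),(540,378),(245,385)],12.6)
pr('white',[(320,116),(138,365),(652,367),(583,447),(225,425)],12)
E
```

```text
stopR [[-37.4, 11.5], [-37.2, -6.0]]
stopW [[-14.5, 24.8], [3.6, 25.0]]
top edges [[-30.2, 17.4], [-29.6, -10.3], [4.3, 17.3]]
bot [[-28.9, 16.1], [18.9, 16.7], [-26.1, -19.0]]
white [[-45.1, 32.0], [-45.1, -28.3], [35.1, 31.5], [35.2, 10.4], [-24.4, -28.6]]
```

Request:
{"name": "jog_arm", "arguments": {
  "steps": [
    [1,0,0.06,0,0,0,0],
    [1,0,0.12,0,0,0,0],
    [1,0,0.12,0,0,0,0]
  ]
}}

```text
clock: 28.75
position: [609.2, -9.0, 59.9]
tool_rot: [0.617, -0.615, 0.346, -0.349]
ft_force: [-0.3, -0.8, 0.7]
gripper_width: 0.225
```

Request:
{"name": "jog_arm", "arguments": {
  "steps": [
    [1,0,0.02,0,0,0,0],
    [0.6,0,0.02,0,0,0,0],
    [0.35,0,0.02,0,0,0,0],
    [0.35,0,0.02,0,0,0,0],
    [0.35,0,-1.5,0,0,0,0],
    [0.35,0,-5,0,0,0,0],
    [0.2,0,-9,0,0,0,0],
    [0.1,0,-14,0,0,0,0],
    [0.1,0,-18,0,0,0,0],
    [0.1,0,-18,0,0,0,0]
  ]
}}

```text
clock: 29.75
position: [613.1, -9.1, 249.8]
tool_rot: [0.619, -0.613, 0.341, -0.353]
ft_force: [0.5, 0.7, 1.2]
gripper_width: 0.447
```

```bash
python3 - <<'E'
from h import *
plan(sw(40,-5,240),Rt(SP[2]+np.pi/2))
E
```

```text
shift cm [3.15 1.06 2.83] rv [-0.01  -0.924  0.017] dist 44 TCP [653.8 -21.5 240. ] t 29.75
```

Request:
{"name": "jog_arm", "arguments": {
  "steps": [
    [0.1,3.2,1,2.8,0,-0.15,0],
    [0.1,3.2,1,2.8,0,-0.3,0],
    [0.1,3.2,1,2.8,0,-0.45,0],
    [0.1,3.2,1,2.8,0,-0.6,0.01],
    [0.1,3.2,1,2.8,0,-0.75,0.01],
    [0.1,3.2,1,2.8,0,-0.9,0.015],
    [0.1,3.2,1,2.8,-0.01,-0.924,0.017],
    [0.1,3.2,1,2.8,-0.01,-0.924,0.017],
    [0.1,3.2,1,2.8,-0.01,-0.924,0.017]
  ]
}}

```text
clock: 30.65
position: [653.7, -21.9, 240.5]
tool_rot: [0.706, -0.706, 0.037, -0.037]
ft_force: [-0.5, -0.1, 0.4]
gripper_width: 0.452
```

```bash
python3 - <<'E'
from h import *
st();w=cap('wrist','w25.png'); 
c=proj(w,[sw(-5,2,12)])[0].round().astype(int);print(c)
x0,y0=c[0]-40,c[1]-45
cv2.imwrite('pics/w25a.png',cv2.resize(w['frame'][y0:y0+90,x0:x0+100],(660,594),interpolation=cv2.INTER_CUBIC)[:,:,::-1]);print(x0,y0)
E
```

```text
{'clock': 30.65, 'joint_pos': [-0.072, 0.224, 1.65, 0.0, 1.268, -1.537], 'qvel': [-0.001, -0.001, 0.001, 0.001, -0.001, -0.01], 'joint_efforts': [0.004, -47.879, -35.619, -0.018, 0.083, 0.005], 'position': [653.677, -21.855, 240.501], 'tool_rot': [0.706, -0.706, 0.037, -0.037], 'ft_force': [-0.466, -0.06, 0.411], 'torque': [0.038, -0.155, 0.003], 'gripper_width': 0.452}
[324 126]
284 81
```

View pics/w25a.png

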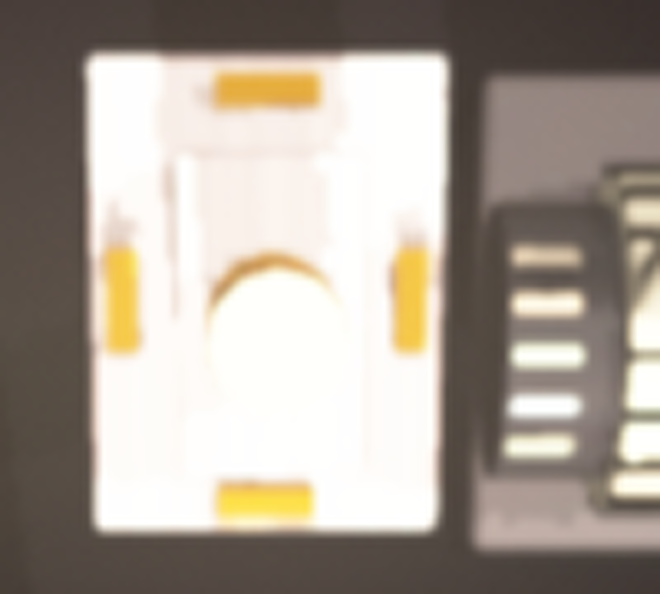

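View pics/w25.png

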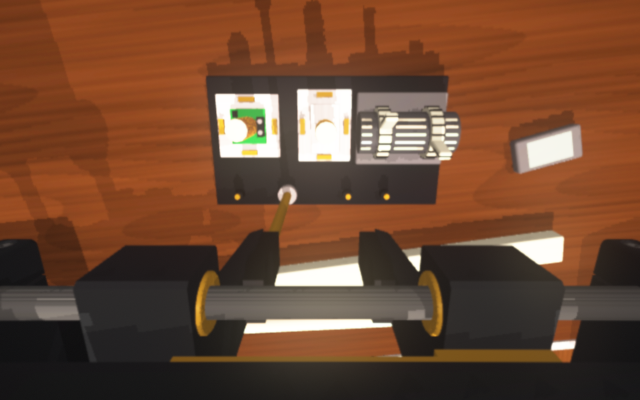

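```bash
python3 - <<'E'
from h import *
w=load('wrist'); f=w['frame'][81:171,284:384].astype(float); g=f[:,:,2]
a=np.clip((f-200)/55,0,1)**3*255
cv2.imwrite('pics/w25b.png',cv2.resize(a.astype(np.uint8),(660,594),interpolation=cv2.INTER_CUBIC)[:,:,::-1])
s=cap('scene')['frame']; cv2.imwrite('pics/s25.png',cv2.resize(s[200:300,290:420],(780,600),interpolation=cv2.INTER_CUBIC)[:,:,::-1])
E
```

```text
(no output)
```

View pics/w25b.png

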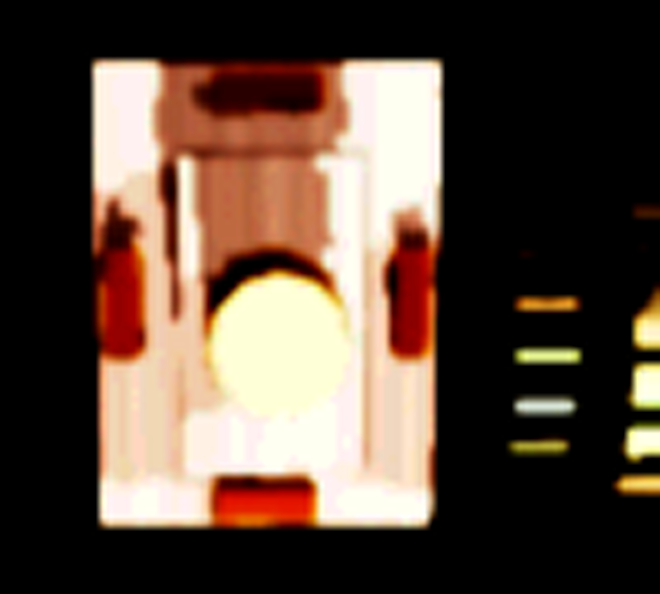

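View pics/s25.png

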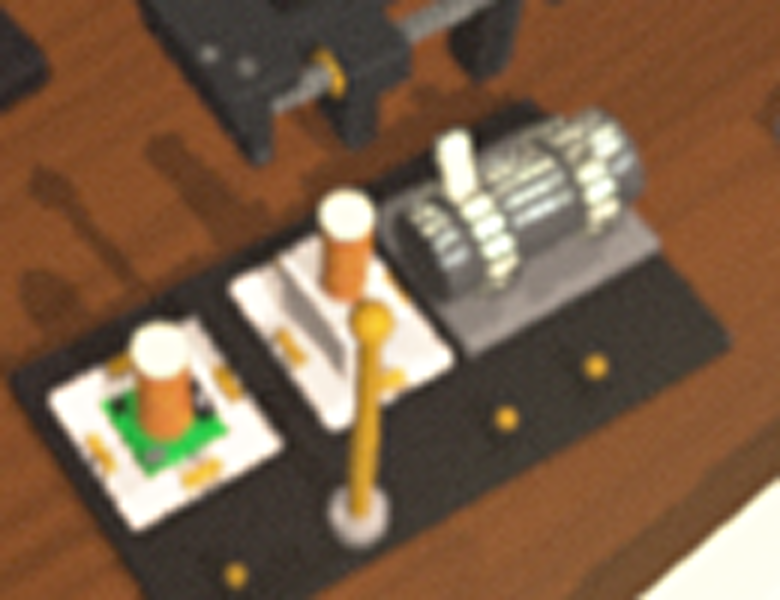

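```bash
python3 - <<'E'
from h import *
w=load('wrist');C=lambda x,y:(284+x/6.6-.4,81+y/6.6-.4)
def inv(q):
    q=q[:2]-SP[:2]; c,s=np.cos(SP[2]),np.sin(SP[2]); return np.array([c*q[0]+s*q[1],-s*q[0]+c*q[1]]).round(1)
pr=lambda n,pts,z:print(n,[inv(onz(w,C(*q),z)).tolist() for q in pts])
pr('stops',[(267,107),(265,483),(140,300),(392,300)],18)
pr('block L R T B',[(181,200),(368,200),(270,155),(270,474)],46)
pr('block L low',[(184,440),(362,440)],46)
pr('capC',[(278,342)],100)
print('cam',inv(-w['R'].T@w['t']))
E
```

```text
stops [[-37.1, 2.1], [26.2, 1.9], [-5.4, -19.6], [-5.3, 23.7]]
block L R T B [[-22.6, -11.8], [-22.6, 17.5], [-29.4, 2.1], [20.5, 2.2]]
block L low [[14.9, -11.7], [15.0, 17.1]]
capC [[-5.3, 2.2]]
cam [-30.   -4.4]
```

The block fills its gap to within about 1 mm: edges x −29.4..20.5 and y −11.8..17.3, stop centre (−5.4, 2.0). It is square to under 0.01 rad. Final check of the bystanders, board and wheels.

```bash
python3 - <<'E'
from h import *
a=cv2.imread('pics/top0.png'); b=cap('top','top9.png')['frame'][:,:,::-1]
z=lambda f,x0,y0,x1,y1:cv2.resize(f[y0:y1,x0:x1],(400,290),interpolation=cv2.INTER_CUBIC)
cv2.imwrite('pics/cmp.png',np.vstack([np.hstack([z(a,200,200,280,258+10),z(b,200,200,280,268)]),np.hstack([z(a,390,210,470,278),z(b,390,210,470,278)])]))
w=load('wrist');cv2.imwrite('pics/w26.png',cv2.resize(w['frame'][85:170,205:330],(800,544),interpolation=cv2.INTER_CUBIC)[:,:,::-1])
f=w['frame'];cv2.imwrite('pics/w27.png',cv2.resize(f[80:180,345:475],(780,600),interpolation=cv2.INTER_CUBIC)[:,:,::-1])
for nm,y,A in (('L',114,(.3,.35,.4)),('R',62,(-.4,-.35,-.3))):
  for th in A:
    pts=[sw(rr*np.sin(th)+o*np.cos(th),y,40+rr*np.cos(th)-o*np.sin(th)) for rr,o in ((53,-4),(53,4))]
    print(nm,th,((proj(w,pts)-[344.6,79.6])*6).round(0).tolist())
E
```

```text
L 0.3 [[610.0, 423.0], [599.0, 469.0]]
L 0.35 [[607.0, 439.0], [595.0, 484.0]]
L 0.4 [[603.0, 454.0], [591.0, 497.0]]
R -0.4 [[280.0, 181.0], [282.0, 232.0]]
R -0.35 [[281.0, 197.0], [282.0, 249.0]]
R -0.3 [[281.0, 214.0], [282.0, 267.0]]
```

View pics/cmp.png

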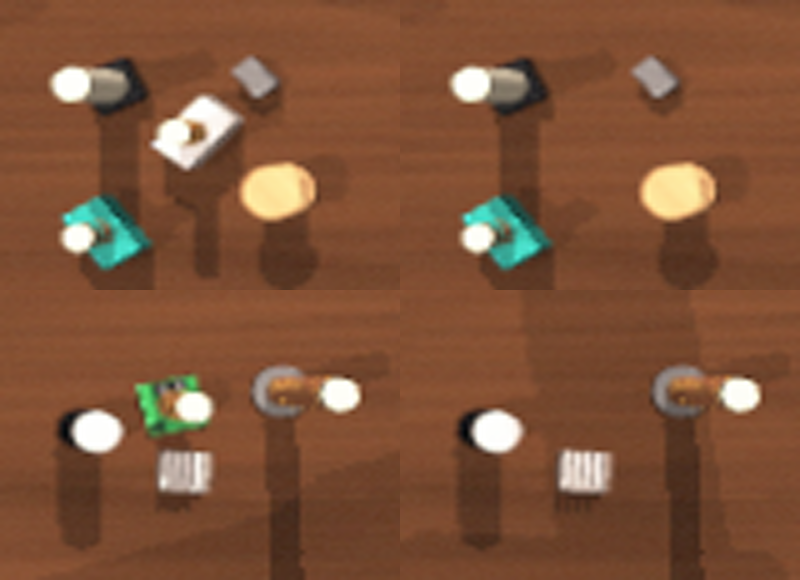

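View pics/w26.png

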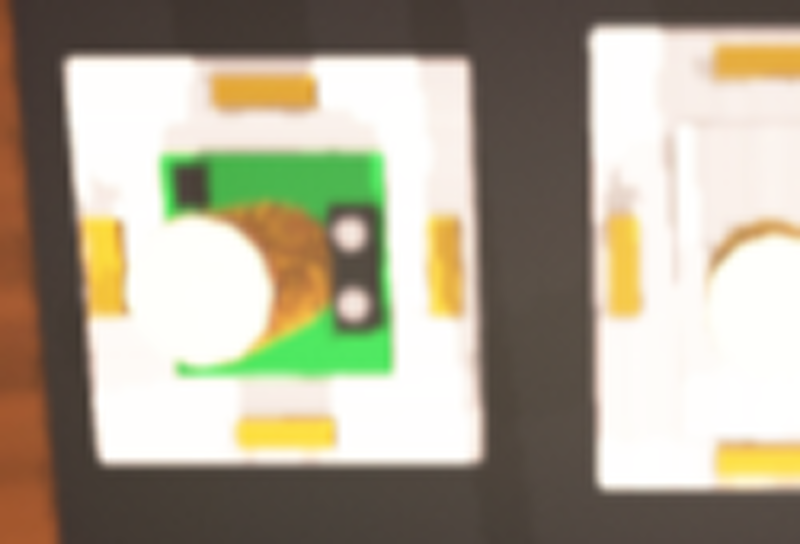

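View pics/w27.png

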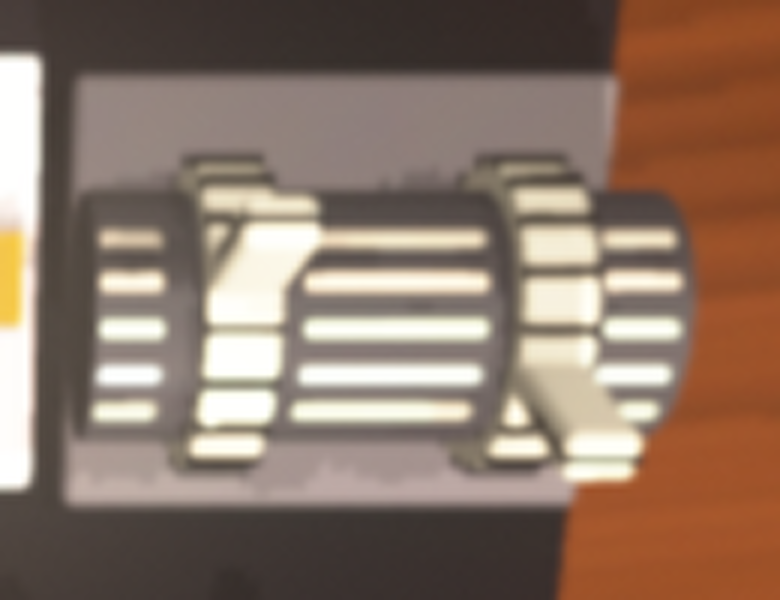

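The bystanders sit at the same pixels before and after. The right tab end starts at row 195 (predicted 197 for −0.35), and the left one ends at row 480 (predicted 484 for +0.35). The board is still centred. Handing in.

```bash
python3 -c "
from cell import manip
print(manip.observe()['qvel']); print(manip.sign_off())"
```

```text
[-4.53605904e-04  6.86557078e-05  5.40790483e-04  2.50159060e-04
 -7.70125128e-04 -7.15621127e-03]
the job is handed in; nothing more can be done
None
```

The coil test stand is set up as asked and handed in at about 31 s, with the gripper open and 240 mm up, touching nothing.

I worked in the order asked:
- **Left thumbwheel:** set to 4. In the last picture its tab end was within about 0.02 rad of +0.35.
- **Right thumbwheel:** set to 2. Its tab end was within about 0.02 rad of −0.35.
- **Board coil:** standing in the square nest with its terminal block towards the thumbwheels. It first landed about 1.3 mm off centre. I gripped it again and nudged it. The gaps to the stops then matched to about 0.2 mm on each axis, and it was square.
- **Block coil:** the aluminium one, not the turquoise look-alike, standing in the oblong nest with its long side along the long gap. It is square to about 0.01 rad.

**Disagreement in the last check:** the block's top edges put it about 1 mm (x) and 0.7 mm (y) off centre, while its cap put it within 0.2 mm. I left it there, because the picture was overexposed around the block and could not settle the difference.

**Bystanders:** a before-and-after overhead comparison showed the lamp, relay, spool, turquoise coil, capacitor, heatsink and tall coil in the same places. I did not compare the charger or the battery box that way, but nothing went near them.

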